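# Reset the sliding fork of a shelf guard and lay the guard bar

## Robot

A 6-joint arm with a two-finger parallel gripper is mounted at the origin on the work surface. World frame = base frame: x ahead of the robot, y to its left, z up, the work surface at z = 0. Lengths are in m, angles in rad, forces in N, time in s.
With the tool pointing down it reaches from about 0.375 to 0.9 m from the base axis. Payload 3.1 kg.
Tool frame: the origin (TCP) lies midway between the tips of the shut fingers; the grasp point (between the pads) lies 19 mm behind it (manip.hold_point_z is the distance from the TCP to the grasp point, in m); z points along the fingers, y is the direction in which the jaws open and shut (so a half turn about z gives the same grasp; the last joint's range is limited). The gripper opens to 85 mm and grips with 20 to 120 N. Pads are 22 mm wide; open, the fingers measure 114 mm over their backs; the gripper's body (76 mm by 85 mm) begins 54 mm behind the grasp point. The pads swing forward as they close: fully open they stand 13 mm farther back than shut.
Start: joints at [0.98, 0.527, 1.433, -0, 1.181, -0.178], TCP at [0.251, 0.572, 0.231] pointing down, gripper open.
Joint ranges: [-3.08, 3.08], [-0.75, 2.2], [0.22, 2.44], [-1.43, 4.57], [0, 2.65], [-2.85, 2.85]. Speed limits (rad/s): [2.79, 2.79, 3.14, 3.14, 3.14, 3.14].

## Interface

Orientations are given as a unit quaternion [x, y, z, w].
In Python, from station import manip gives the robot as it stands.
- The arm moves only by the tool drive_tool, never from a script. Its argument "motion" is one flat list of numbers, 7 for each row, row after row: the shift along the tool's x, y, z in mm, then the turn, a rotation vector about the tool's x, y, z in degrees, then the finger opening in mm, from 0 to 85.4. A call has 1 to 8 rows; each row is the pose to reach, as a shift and turn from the pose measured when the call began, along the tool's axes at that moment; what a row does not reach only later rows make up. A row lasts 1/8 s, in which the tool goes at most 62.5 mm and 10.7 degrees, less where a joint would pass 70% of its speed; a pose out of reach is approached as far as the arm can. A call with a gripper value outside its range is refused whole. The fingers move at their own pace and stop on an object; "force" is the grip in N (left out, the last holds). Time passes only in rows, so rows that repeat a pose let the fingers close. It gives the time, the measured TCP pose, the force and the opening at its end, in the units of the state.
- manip.sense(): the state, without advancing time (a new reading comes with each control period).
- manip.snapshot(name): name is "scene" or "top" or "wrist"; returns a dict with "color" (420x560x3 uint8, red, green, blue), "fx", "fy", "cx", "cy" (pixels), "k1" (the pictures are not rectified: a ray, as slopes to the right and down, at radius r is drawn at 1 + k1 r^2 times it, then the intrinsics apply), "view" (4x4, takes a point from world to camera coordinates). Camera axes: x right, y up, looking along -z (the intrinsics and any distortion apply to the point x, -y, -z); pixel columns grow to the right and rows downward; lengths in m; the calibration is good to about 2 mm. A picture is of the moment at which its call begins. There is no depth.
- manip.sign_off(): hands the job in, once; it reports no verdict.
The state is a dict: "t": time; "q": joint angles; "qd": joint speeds; "tau": joint torques, N m; "tcp_pos": TCP position; "tool_rot": TCP orientation; "force": force on the tool from outside, world axes, zero at the start; "ft_torque": the same for the moment, N m; "finger_gap": opening from 0.0 (shut) to 1.0 (fully open).
Only numpy, scipy, OpenCV 4.12 (cv2) and the standard library are available. Lean on these libraries where they do the work, as an engineer would, in place of code of your own. Each camera call takes 0.05 s, during which the arm holds its last target.

## Task

The guard bar will not fit because the sliding fork of the grey guard stand is one hole too far out. Press the spring pin on the collar flush, slide the collar towards the fixed fork to the very next hole and let the pin spring fully out there; then lay the guard bar across the two forks, down in both slots, with its end blocks outside the forks. Leave both tins, the jar and the trowel where they are.

Things in the scene. Friction and masses are not known exactly. Their poses are not given: they have to be found in the camera images.
- rack: Grey guard stand, fixed. Origin under its base plate (80 by 270 by 6 mm, y from -160 to 110), midway between where the forks must stand; y along the rail towards the fixed fork, z up. A 24 mm square steel rail runs along y at z = 90 mm, rolled 35 deg, on two foot plates 34 mm wide, 110 mm high at y = -147 and 97. Pin holes at y = -45, -5, 35. Tins and jar stand on its +x side, 70 mm or more from the rail
- fork_fixed (a point): Middle of the slot floor of the fixed fork, 146 mm above the board, at rack y = 80 mm: an upright grey plate 8 mm thick along the rail, 49 mm wide across it, 172 mm high, with an open-topped slot 25 mm wide and 26 mm deep. Axes as the rack's
- fork_sliding (a point): The same point of the sliding fork, which has the same shape and moves with the collar. Its outer face and the fixed fork's are 168 mm apart when the collar is in the right hole. Axes as the collar's
- seat (a point): Point 155 mm above the board midway between the forks as they must stand (rack x = 0, y = 0): where the guard bar's centre comes to lie, the bar along the rack's y. Axes as those of the rack
- collar (a point): Centre of the collar on the rail: a grey plastic block 40 (x) by 60 (y, along the rail, to the fixed fork) by 40 mm (z), rolled 35 deg with the rail: its +x face looks up and away from the robot and has the pin at its middle. Pads flat on the +x and -x faces (48 mm over the pin) press it flush, the tool coming along -z, 35 deg off vertical. A sleeve carries the sliding fork 75 mm towards -y. Slides at 3 N
- pin_top (a point): Middle of the outer end of the spring pin: a steel button 20 mm across, standing 8 mm out of the collar's +x face. It is pressed along the collar's -x
- carriage (a joint): Position of the collar along the rail (m): about 0 in the hole where it starts, 0.040 in the next hole towards the fixed fork (the wanted one), 0.080 in the last. Play in a hole about 2 mm either way
- pin (a joint): How far the spring pin is pressed in (m): 0 fully out (locked in a hole), 0.008 flush with the collar. It frees the collar from about 0.005; between holes it stays about 0.0045 in by itself and springs out when it meets a hole. It takes about 5 N to start and 10 N to be flush
- bar_mid (a point): Centre of the guard bar, a loose wooden bar 200 mm long along its y: shaft 18 by 18 mm, and at each end a black square block 40 by 40 by 12 mm, with 176 mm between the blocks. Mass about 0.22 kg. It starts lying on the board on its end blocks, the shaft's centre 20 mm above the board.
- tin_a_mid (a point): Centre of a closed aluminium tin, 84 mm across, 160 mm high, standing; leave alone
- tin_b_mid (a point): Centre of the other such tin; leave alone
- jar_mid (a point): Point on the axis of a glass jar with clip-on lid, 76 mm above its foot; 82 mm across, 154 mm high; leave alone
- trowel_mid (a point): Middle of a black plastic trowel lying on the board, 20 mm above it: blade 85 (x) by 110 (y) by 4 mm, a handle bar 24 mm thick along y whose top is at 52 mm; leave alone
Mind the look-alikes: they are no part of the job. Of the things that look like the part that bears bar_mid, take the one that is farthest from the robot's base at the start.

How it is judged:
By the outcome, as a careful person would: the job done as asked, in the order asked, and still so for the second after the job is handed in, with the robot touching nothing.
It also fails if it takes over 51 s, if anything falls off the work surface, if the arm or the gripper's body presses on something with over 40 N, if the wrist force passes 120 N, or if a joint passes its speed limit or range.

## Working session

There is one attempt and no reset: what is moved stays moved. The work goes in short steps, Python scripts to look and compute and a tool call to move; the robot and the scene stay as the last step left them, time stands still between calls to the robot, and variables do not carry over. Pictures are saved under pics/ and viewed, and the job is handed in when it is done.

Besides the shell and the picture viewer there is one more tool, called in YAML: its name, and indented under it one key for each argument. drive_tool: Moves the arm, as the interface text tells. Its arguments: {"type":"object","properties":{"motion":{"type":"array","items":{"type":"number"}},"force":{"type":"number"}},"required":["motion"]}

```bash
mkdir -p pics; ls
python3 - <<'E'
from station import manip
import cv2,pickle
print(manip.sense())
for n in ["scene","top","wrist"]:
    s=manip.snapshot(n)
    cv2.imwrite(f"pics/{n}0.png",s["color"][:,:,::-1])
    pickle.dump(s,open(f"pics/{n}0.pkl","wb"))
    print(n,{k:v for k,v in s.items() if k!="color"})
E
```

```text
pics
{'t': 0.0, 'q': array([ 9.79527494e-01,  5.28487572e-01,  1.43389789e+00, -3.08166473e-06,
        1.18139526e+00, -1.78474218e-01]), 'qd': array([ 0.00038574, -0.00010446,  0.00066305, -0.00124345,  0.00083354,
       -0.00076837]), 'tau': array([ 2.35968228e-04, -4.42359674e+01, -1.78022271e+01, -3.12236016e-04,
        8.25540628e-03,  1.50165693e-06]), 'tcp_pos': array([0.25028665, 0.57191808, 0.23032187]), 'tool_rot': array([ 2.04934313e-01,  9.78775117e-01, -1.01453530e-03, -4.09423013e-04]), 'force': array([0.28341138, 0.41386489, 0.08577081]), 'ft_torque': array([-0.0405734 , -0.03410396,  0.02245793]), 'finger_gap': 1.0022186792516727}
scene {'fx': 443.6203513818737, 'fy': 443.6203513818737, 'cx': 275.5965577091576, 'cy': 213.5809281526949, 'k1': 0.003105026695407316, 'view': array([[ 0.76443806,  0.64467366, -0.00550705, -0.38780915],
       [-0.45609316,  0.5468217 ,  0.70211471,  0.14301675],
       [ 0.45564623, -0.53421147,  0.71204256, -1.33390939],
       [ 0.        ,  0.        ,  0.        ,  1.        ]])}
top {'fx': 536.8405911014231, 'fy': 536.8405911014231, 'cx': 283.14015603457625, 'cy': 201.25651835969649, 'k1': 0.07275652676678278, 'view': array([[ 1.74534762e-03, -9.99998345e-01, -5.14468756e-04,
         2.49441394e-02],
       [ 9.98143902e-01,  1.71079239e-03,  6.08754727e-02,
        -5.41647692e-01],
       [-6.08744918e-02, -6.19762713e-04,  9.98145236e-01,
        -1.19267215e+00],
       [ 0.00000000e+00,  0.00000000e+00,  0.00000000e+00,
         1.00000000e+00]])}
wrist {'fx': 351.77443363283464, 'fy': 351.77443363283464, 'cx': 281.4745921916768, 'cy': 210.17224225653575, 'k1': 0.007595748487404878, 'view': array([[ 0.40081053,  0.91615584, -0.00306452, -0.62379719],
       [-0.86755133,  0.37846713, -0.32267216,  0.04167226],
       [-0.29445816,  0.13198902,  0.94650583, -0.38189256],
       [ 0.        ,  0.        ,  0.        ,  1.        ]])}
```

View pics/scene0.png

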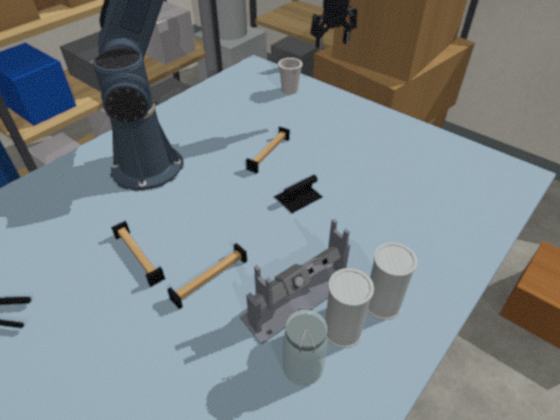

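View pics/top0.png

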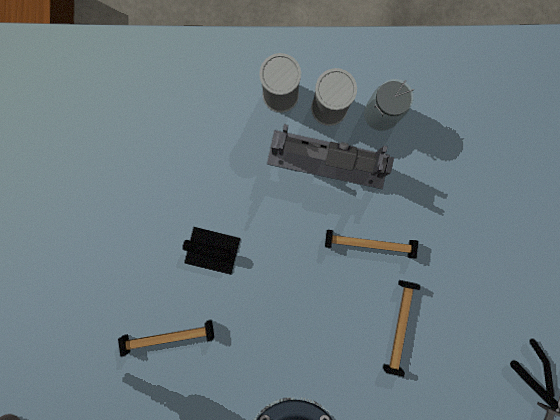

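View pics/wrist0.png

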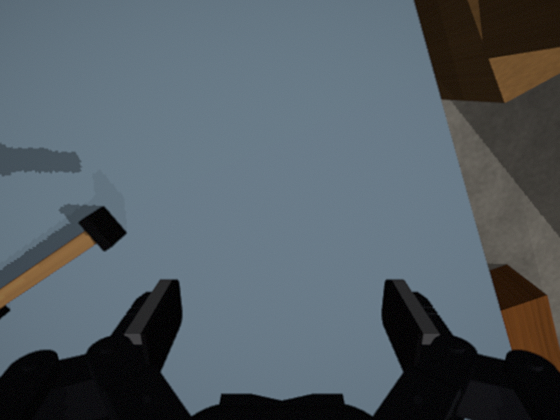

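In the scene view there are three wooden bars with black end blocks, at (208,275), (137,252) and (268,150). In the top view they are at (372,243), (402,328) and (167,338). The stand is at (330,158), with the pin collar near (343,155). The trowel is at (213,250), the tins at (280,75) and (335,90), and the jar at (390,100). The farthest bar looks like top (372,243), so I'll measure it.

```bash
cat > h.py <<'E'
import numpy as np,cv2,pickle
def ray(s,u,v):
    K=np.array([[s["fx"],0,s["cx"]],[0,s["fy"],s["cy"]],[0,0,1.]])
    p=cv2.undistortPoints(np.array([[[u,v]]],float),K,np.array([s["k1"],0,0,0.]),None)[0,0]
    V=s["view"];R=V[:3,:3];o=-R.T@V[:3,3]
    d=R.T@np.array([p[0],-p[1],-1.]);return o,d/np.linalg.norm(d)
def onz(s,u,v,z):
    o,d=ray(s,u,v);return o+d*(z-o[2])/d[2]
def proj(s,P):
    V=s["view"];c=V[:3,:3]@np.asarray(P,float)+V[:3,3]
    x,y=c[0]/-c[2],-c[1]/-c[2];k=1+s["k1"]*(x*x+y*y)
    return np.array([s["fx"]*x*k+s["cx"],s["fy"]*y*k+s["cy"]])
def tri(l):
    A=np.zeros((3,3));b=np.zeros(3);rs=[ray(*a) for a in l]
    for o,d in rs:
        M=np.eye(3)-np.outer(d,d);A+=M;b+=M@o
    P=np.linalg.solve(A,b)
    return P,[np.linalg.norm((np.eye(3)-np.outer(d,d))@(P-o))*1e3 for o,d in rs]
def load(n): return pickle.load(open(f"pics/{n}.pkl","rb"))
def crop(n,x0,y0,x1,y1,k,out):
    im=load(n)["color"][y0:y1,x0:x1,::-1]
    im=cv2.resize(im,None,fx=k,fy=k,interpolation=cv2.INTER_CUBIC)
    im=cv2.convertScaleAbs(im,alpha=1.6,beta=10)
    cv2.imwrite(f"pics/{out}.png",im)
E
python3 - <<'E'
from h import *
import numpy as np
s=load("top0")
im=s["color"].astype(int)
hsv=cv2.cvtColor(s["color"],cv2.COLOR_RGB2HSV)
m=((hsv[...,0]<25)&(hsv[...,1]>100)&(hsv[...,2]>90)).astype(np.uint8);m[:150]=0
n,l,st,c=cv2.connectedComponentsWithStats(m)
for i in range(1,n):
    if st[i,4]<150: continue
    P=onz(s,*c[i],0.026)  # between top and side
    r=cv2.minAreaRect(np.argwhere(l==i)[:,::-1].astype(np.float32))
    print(c[i],st[i,4],P,np.hypot(P[0],P[1]),r)
crop("top0",255,110,405,200,5,"c_top");crop("scene0",230,210,360,340,5,"c_scene")
crop("top0",310,220,430,270,6,"c_bar")
E
```

```text
[371.36850921 243.56616415] 597 [ 0.44732215 -0.17002335  0.026     ] 0.47854471314564745 ((371.3692626953125, 243.54617309570312), (78.51398468017578, 7.690153121948242), 7.125016689300537)
[401.00585652 328.58272328] 683 [ 0.2625583  -0.23231793  0.026     ] 0.350583059124724 ((401.2113342285156, 328.0396423339844), (8.66156005859375, 81.2098159790039), 10.619654655456543)
[166.18292683 337.87957317] 656 [0.24171744 0.28072873 0.026     ] 0.37045369777118725 ((165.3077392578125, 337.8890686035156), (8.564970016479492, 80.57135772705078), 80.18070220947266)
```

View pics/c_top.png

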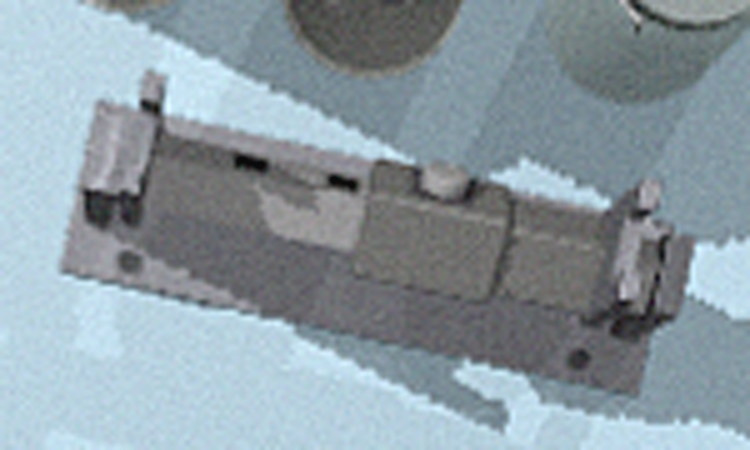

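View pics/c_scene.png

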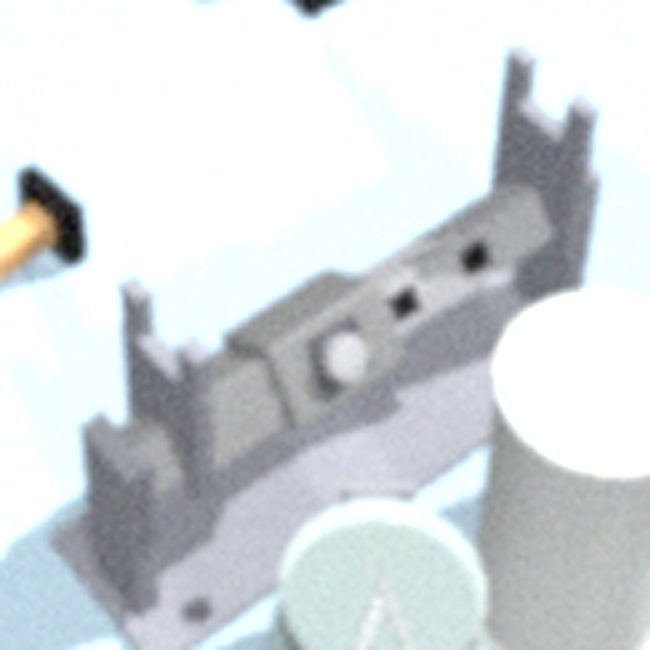

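View pics/c_bar.png

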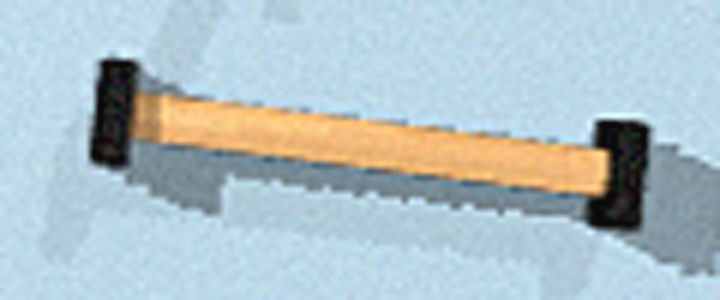

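The chosen bar, at top (371,244), is 0.479 m from the base, against 0.35 and 0.37 m for the other two. The close crop shows a clean wooden shaft with black blocks at both ends. Next is the stand pose.

Run:
```python
from h import *
t,s=load("top0"),load("scene0")
ct=lambda x,y:(t,(x+.5)/5-.5+255,(y+.5)/5-.5+110)
cs=lambda x,y:(s,(x+.5)/5-.5+230,(y+.5)/5-.5+210)
a=onz(*ct(62,270),.006);b=onz(*ct(638,393),.006)
print("plate",a,b,np.linalg.norm(a-b))
y=(a-b)/np.linalg.norm(a-b);x=np.array([y[1],-y[0],0])
yaw=np.degrees(np.arctan2(-y[0],y[1]));print("yaw",yaw)
O=b+y*.160+x*.04;O[2]=0;print("rack O",O)
# measured
P,e=tri([ct(446,180),cs(346,357)]);print("pin",P,e)
d=P-O;print("pin in rack",d@x,d@y,d[2])
# hole 1: scene (405,302) ,(475,257); top (343,183),(251,161)
for nm,u,v in [("h1",ct(343,183),cs(405,302)),("h2",ct(251,161),cs(475,257)),("fixed far prong",ct(153,78),cs(582,105)),("fixed near prong",ct(132,205),cs(520,58)),("slid far prong",ct(650,185),cs(195,352)),("slid near",ct(625,325),cs(137,290))]:
    P,e=tri([u,v]);d=P-O;print(nm,P,e,"rack",d@x,d@y,d[2])
# predicted overlay
def W(p): return O+x*p[0]+y*p[1]+np.array([0,0,p[2]])
pts=[(-.04,-.16,.006),(-.04,.11,.006),(.04,.11,.006),(.04,-.16,.006),(.0245,.084,.172),(-.0245,.084,.172),(.0245,.076,.172),(-.0245,.076,.172)]
c,sn=np.cos(np.radians(35)),np.sin(np.radians(35))
pts+=[(.028*c,-.045,.09+.028*sn),(.012*c,-.005,.09+.012*sn),(.012*c,.035,.09+.012*sn)]
pts+=[(.0245,-.116,.172),(-.0245,-.116,.172),(.0245,-.124,.172),(-.0245,-.124,.172)]
for cam,x0,y0,out in((t,255,110,"o_top"),(s,230,210,"o_scene")):
    im=cv2.imread("pics/c_"+out[2:]+".png")
    for p in pts:
        u=(proj(cam,W(p))-[x0,y0]+.5)*5-.5
        cv2.circle(im,tuple(int(q) for q in u),3,(0,0,255),-1)
    cv2.imwrite(f"pics/{out}.png",im)
```

```text
plate [0.62822943 0.06285073 0.006     ] [ 0.57231634 -0.19887384  0.006     ] 0.2676303888118517
yaw -12.05901375533329
rack O [ 0.6448607  -0.05076133  0.        ]
pin [ 0.65424733 -0.10086776  0.10321043] [np.float64(0.7836293039813786), np.float64(0.7836293039814346)]
pin in rack 0.019647679925727614 -0.04703967904029628 0.10321043076851363
h1 [ 0.65359112 -0.05846345  0.09688573] [np.float64(0.24210169418002084), np.float64(0.24210169417998045)] rack 0.010146883503242691 -0.005708201219541881 0.09688572823820403
h2 [ 0.6625475  -0.01983815  0.0972022 ] [np.float64(0.16613320320491656), np.float64(0.16613320320470648)] rack 0.010836054803102574 0.03393590111944404 0.09720220309447757
fixed far prong [0.68154073 0.02123777 0.17281266] [np.float64(1.2437538205302874), np.float64(1.2437538205301684)] rack 0.020828619037360524 0.07807344490675215 0.1728126638808842
fixed near prong [0.63723721 0.03272753 0.16129689] [np.float64(4.149549143980006), np.float64(4.14954914397985)] rack -0.024897676402634634 0.0800538183153949 0.16129689153953733
slid far prong [ 0.63968034 -0.17438539  0.17127857] [np.float64(0.8692750570900697), np.float64(0.8692750570899823)] rack 0.020761378423857498 -0.12197831724845952 0.1712785680360191
slid near [ 0.5907323  -0.16255537  0.15633528] [np.float64(5.556654838129787), np.float64(5.556654838129775)] rack -0.029578041385775557 -0.12063552951212794 0.15633528031465985
```

View pics/o_top.png

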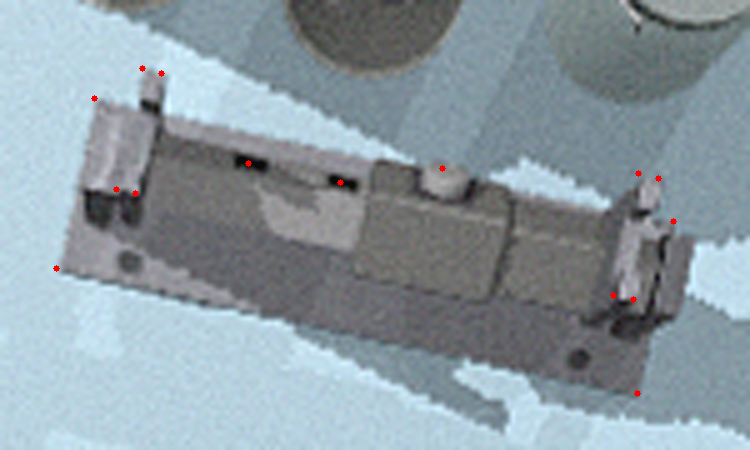

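View pics/o_scene.png

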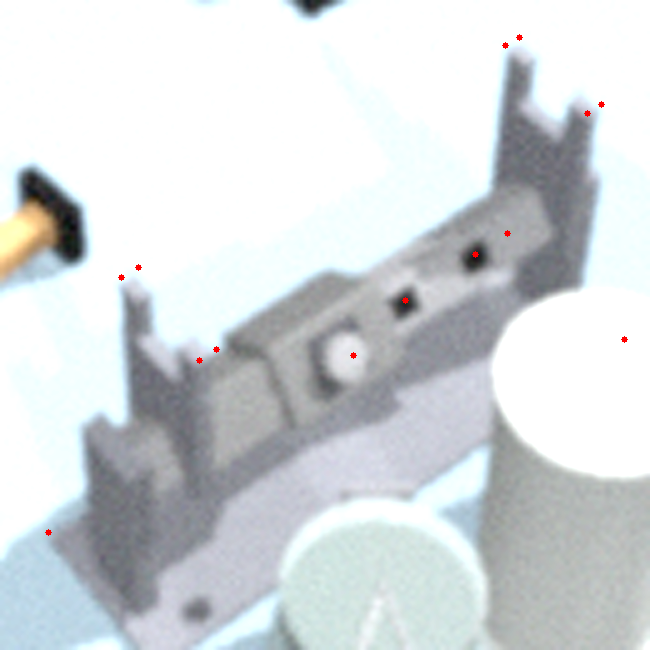

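The stand measurements agree with the given sizes. The plate is 267.6 mm against 270, the holes and prongs fall within about 2 mm of nominal, and the yaw is about -12.1°. The scene overlay is about 2 px off throughout, which is within calibration. Now I'll work out the pre-hover over the collar.

```bash
cat >> h.py <<'E'
from scipy.spatial.transform import Rotation as Ro
yaw=np.radians(-12.1)
X=np.array([np.cos(yaw),np.sin(yaw),0]);Y=np.array([-np.sin(yaw),np.cos(yaw),0]);Z=np.array([0,0,1.])
O=np.array([.6446,-.0520,0])
c35,s35=np.cos(np.radians(35)),np.sin(np.radians(35))
xc=c35*X+s35*Z; zc=-s35*X+c35*Z
def W(p): return O+X*p[0]+Y*p[1]+Z*p[2]
Rcol=np.column_stack([Y,xc,-zc])   # tool axes for collar
def ctool(a,yy,h): # grasp pt at collar-frame offset a along xc, rack y, h along zc ; returns TCP
    return W((0,yy,.09))+xc*a+zc*h-zc*.0205
def rel(st,P,R):
    R0=Ro.from_quat(st["tool_rot"]).as_matrix();d=R0.T@(P-st["tcp_pos"])*1e3
    return np.round(d,1),np.round(np.degrees(Ro.from_matrix(R0.T@R).as_rotvec()),2)
E
python3 - <<'E'
from h import *
from station import manip
st=manip.sense();print(np.linalg.det(Rcol))
P=ctool(0,-.045,.12);print(P,rel(st,P,Rcol))
E
```

```text
1.0
[ 0.57936424 -0.08403713  0.17150563] (array([-564.6, -468.9,   59.7]), array([-29.38, -23.86,  75.86]))
```

drive_tool:
  motion: [-564.6,-468.9,59.7,-29.4,-23.9,75.9,70,-564.6,-468.9,59.7,-29.4,-23.9,75.9,70,-564.6,-468.9,59.7,-29.4,-23.9,75.9,70,-564.6,-468.9,59.7,-29.4,-23.9,75.9,70,-564.6,-468.9,59.7,-29.4,-23.9,75.9,70,-564.6,-468.9,59.7,-29.4,-23.9,75.9,70,-564.6,-468.9,59.7,-29.4,-23.9,75.9,70,-564.6,-468.9,59.7,-29.4,-23.9,75.9,70]
  force: 30

```text
t: 1.15
tcp_pos: [0.4537, 0.1709, 0.1962]
tool_rot: [0.705, 0.651, 0.172, 0.222]
force: [0.8, -0.9, 0.3]
finger_gap: 0.817
```

Run:
```python
from h import *
from station import manip
st=manip.sense();print(st["q"])
P=ctool(0,-.045,.12);print(P,st["tcp_pos"],rel(st,P,Rcol))
```

```text
[ 0.27148366  0.34001032  2.16273276 -1.12283537  0.25726895  1.39888321]
[ 0.57936424 -0.08403713  0.17150563] [0.45369483 0.17087807 0.19620992] (array([-240.6,  106.2,  110.6]), array([-2.3 , -1.49,  7.08]))
```

drive_tool:
  motion: [-240.6,106.2,110.6,-2.3,-1.5,7.1,70,-240.6,106.2,110.6,-2.3,-1.5,7.1,70,-240.6,106.2,110.6,-2.3,-1.5,7.1,70,-240.6,106.2,110.6,-2.3,-1.5,7.1,70,-240.6,106.2,110.6,-2.3,-1.5,7.1,70,-240.6,106.2,110.6,-2.3,-1.5,7.1,70,-240.6,106.2,110.6,-2.3,-1.5,7.1,70]

```text
t: 2.02
tcp_pos: [0.5831, -0.0671, 0.1672]
tool_rot: [0.747, 0.592, 0.169, 0.251]
force: [-0.4, 0.4, -0.6]
finger_gap: 0.821
```

Run:
```python
from h import *
from station import manip
st=manip.sense();print(st["q"])
P=ctool(0,-.045,.12);print(P,st["tcp_pos"],rel(st,P,Rcol))
s=manip.snapshot("wrist");pickle.dump(s,open("pics/w1.pkl","wb"))
im=cv2.convertScaleAbs(s["color"][:,:,::-1],alpha=1.5)
for p in [W((.028*c35,-.045,.09+.028*s35)),W((.012*c35,-.005,.09+.012*s35)),W((.012*c35,.035,.09+.012*s35)),W((-.0245,.076,.172)),W((.0245,.076,.172)),W((.0245,-.116,.172)),W((-.0245,-.116,.172)),
  W((0,-.015,.09))-xc*.02+zc*.02,W((0,-.015,.09))+xc*.02+zc*.02,W((0,-.075,.09))-xc*.02+zc*.02,W((0,-.075,.09))+xc*.02+zc*.02]:
    u=proj(s,p);cv2.circle(im,(int(u[0]),int(u[1])),3,(0,0,255),-1)
cv2.imwrite("pics/w1.png",im)
```

```text
[-3.04262577e-01  4.81626434e-01  2.04471762e+00 -1.24051270e+00
  1.08481421e-03  1.16584606e+00]
[ 0.57936424 -0.08403713  0.17150563] [ 0.58311603 -0.06708119  0.16722838] (array([-17.5,   2.4,  -2.6]), array([ 0.11,  3.13, -0.09]))
```

View pics/w1.png

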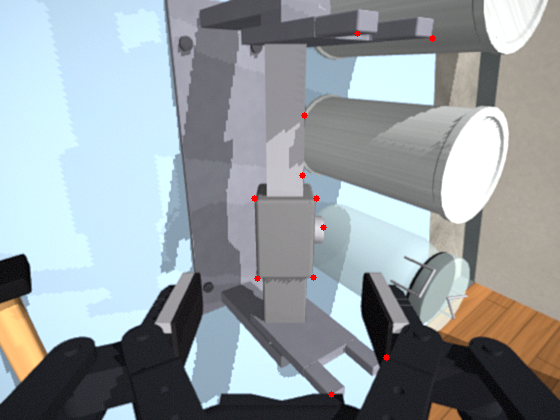

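The wrist view matches my predictions: the collar dots fall on the block (258–313, 195–278), and the pin at (320,230) is within a few pixels. But joint 5 is at its limit of 0, so I need to know how the wrist angle develops nearer the collar.

```bash
cat > fk.py <<'E'
from h import *
from scipy.optimize import least_squares
S=[([.979527,.5284876,1.4338979,0,1.181395,-.178474],[.25028665,.57191808,.23032187],[.204934313,.978775117,-.00101453,-.000409423]),
([0.27148366,0.34001032,2.16273276,-1.12283537,0.25726895,1.39888321],[0.45369483,0.17087807,0.19620992],[.705,.651,.172,.222]),
([-.304262577,.481626434,2.04471762,-1.24051270,.00108481,1.16584606],[.58311603,-.06708119,.16722838],[.747,.592,.169,.251])]
def fk(q,p):
    h,L1,L2,Lw,r0,e=p
    Rz=lambda a:Ro.from_euler('z',a);Ry=lambda a:Ro.from_euler('y',a)
    A=Rz(q[0]);P=np.array([0,0,h])+A.apply([r0,0,0])
    A=A*Ry(q[1]);P=P+A.apply([0,0,L1])
    A=A*Ry(q[2]);P=P+A.apply([e,0,L2])
    A=A*Rz(q[3])*Ry(q[4])*Rz(q[5]);P=P+A.apply([0,0,Lw])
    A=A*Rz(np.pi/2)  # guess tool offset
    return P,A
E
python3 - <<'E'
from fk import *
for q,P,r in S:
    a=fk(q,[.2,.4,.4,.3,0,0])[1];b=Ro.from_quat(r)
    print(np.degrees((a.inv()*b).as_rotvec()).round(2))
f=lambda p:np.concatenate([fk(q,p)[0]-P for q,P,r in S])
for x0 in ([.2,.4,.4,.3,0,0],[.4,.4,.4,.2,0,0]):
    g=lambda p:np.concatenate([f(p)*1e3,.01*(np.array(p)-x0)*1e3*0.01]);R=least_squares(g,x0);print(R.x.round(4),np.abs(f(R.x)).max())
E
```

```text
[ 0. -0. -0.]
[ 0.01  0.05 -0.02]
[ 0.01 -0.07  0.01]
[-0.7802  0.7465 -0.0225 -0.1788  0.1848 -0.1926] 0.10403082808305446
[-0.7802  0.7465 -0.0225 -0.1788  0.1848 -0.1926] 0.10403082293980419
```

```bash
sed -i 's/h,L1,L2,Lw,r0,e=p/h,L1,L2,Lw,e,d=p;r0=0/; s/A.apply(\[r0,0,0\])/A.apply([r0,d,0])/' fk.py
python3 - <<'E'
from fk import *
f=lambda p:np.concatenate([fk(q,p)[0]-P for q,P,r in S])
for x0 in ([.2,.4,.4,.3,0,.11],[.15,.45,.4,.25,0,.11]):
    g=lambda p:np.concatenate([f(p)*1e3,.001*(np.array(p)-x0)*1e3]);R=least_squares(g,x0);print(R.x.round(4),np.abs(f(R.x)).max())
p=R.x
from h import *
for nm,Pt in [("hover120",ctool(0,-.045,.12)),("hover60",ctool(0,-.045,.06)),("grasp",ctool(0,-.045,0)),("end",ctool(0,-.005,0)),("endhover",ctool(0,-.005,.12))]:
  for fl in (0,1):
    Rt=Ro.from_matrix(Rcol)*Ro.from_euler('z',np.pi*fl)
    best=[]
    for q0 in ([-.3,.5,1.9,0,.2,0],[-.3,.5,1.9,3.1,.2,0],[-.3,.5,1.9,-1.4,.2,1.],[-.3,.5,1.9,3.1,.2,-2.5]):
        lo=[-3.08,-.75,.22,-1.43,0,-2.85];hi=[3.08,2.2,2.44,4.57,2.65,2.85]
        def c(q):
            a,A=fk(q,p);return np.concatenate([(a-Pt)*10,(A.inv()*Rt).as_rotvec()])
        r=least_squares(c,q0,bounds=(lo,hi));best.append((r.cost,r.x))
    b=min(best,key=lambda t:t[0]);print(nm,fl,"%.1e"%b[0],b[1].round(3))
E
```

```text
[0.2742 0.588  0.3917 0.2967 0.1141 0.111 ] 4.856128688751626e-07
[0.2742 0.588  0.3917 0.2967 0.1141 0.111 ] 1.2397504141614668e-06
hover120 0 1.5e-30 [-0.387  0.467  2.051  1.379  0.102 -1.523]
hover120 1 1.1e-25 [-0.387  0.467  2.051  1.379  0.102  1.619]
hover60 0 2.2e-29 [-0.373  0.599  2.     2.161  0.111 -2.296]
hover60 1 1.1e-24 [-0.373  0.599  2.     2.161  0.111  0.845]
grasp 0 8.3e-29 [-0.361  0.721  1.932  2.506  0.145 -2.635]
grasp 1 2.9e-30 [-0.361  0.721  1.932  2.506  0.145  0.507]
end 0 1.3e-06 [-0.278  0.723  1.919  2.793  0.117 -2.85 ]
end 1 1.9e-31 [-0.277  0.724  1.919  2.812  0.117  0.273]
endhover 0 1.2e-27 [-0.288  0.472  2.038  1.099  0.05  -1.162]
endhover 1 1.6e-30 [-0.288  0.472  2.038  1.099  0.05   1.98 ]
```

My fitted arm model reproduces all three poses to within a micron. It shows that the grasp turned half a turn, with the camera on the stand's -y side, stays inside all joint ranges. I'll swing the wrist round there along a joint path, converted to tool rows.

```bash
cat >> fk.py <<'E'
PF=[0.27417,0.588,0.3917,0.2967,0.1141,0.111]
f_=lambda p:np.concatenate([fk(q,p)[0]-P for q,P,r in S])
PF=least_squares(lambda p:f_(p)*1e3+0,PF).x
LO=np.array([-3.08,-.75,.22,-1.43,0,-2.85]);HI=np.array([3.08,2.2,2.44,4.57,2.65,2.85])
def ik(P,R,q0):
    R=Ro.from_matrix(R)
    def c(q):
        a,A=fk(q,PF);return np.concatenate([(a-P)*10,(A.inv()*R).as_rotvec()])
    r=least_squares(c,np.clip(q0,LO+1e-4,HI-1e-4),bounds=(LO,HI));return r.x,r.cost
def rows(st,qs,g):
    out=[]
    for q in qs:
        P,A=fk(q,PF);d,r=rel(st,P,A.as_matrix());out+= [*np.round(d,1),*np.round(r,1),g]
    return [float(v) for v in out]
Rflip=Rcol@np.diag([-1,-1,1.])
E
python3 - <<'E'
from fk import *
from station import manip
st=manip.sense();q0=st["q"];print(q0.round(3),fk(q0,PF)[0]-st["tcp_pos"])
qe,_=ik(ctool(0,-.045,.12),Rflip,[-.387,.467,2.051,1.379,.102,1.619]);qm=np.array([-.33,.44,2.06,0.0,.35,1.4])
n=22
from scipy.interpolate import PchipInterpolator
path=PchipInterpolator([0,11,22],np.array([q0,qm,qe]))
qs=[path(i) for i in range(1,23)]
np.save("qs.npy",qs)
prev=fk(q0,PF)
for q in qs:
    a=fk(q,PF);print(a[0].round(3),np.degrees((prev[1].inv()*a[1]).magnitude()).round(1),end=' ');prev=a
print();print(rows(st,qs[:8],70))
E
```

```text
[-3.040e-01  4.810e-01  2.045e+00 -1.239e+00  1.000e-03  1.165e+00] [-5.76944457e-08 -2.55989308e-07 -4.81176850e-08]
[ 0.572 -0.08   0.167] 8.1 [ 0.559 -0.09   0.165] 8.1 [ 0.545 -0.096  0.162] 8.0 [ 0.532 -0.099  0.159] 8.0 [ 0.519 -0.098  0.155] 8.0 [ 0.508 -0.095  0.151] 8.0 [ 0.498 -0.089  0.148] 8.0 [ 0.492 -0.08   0.145] 8.0 [ 0.488 -0.071  0.142] 8.0 [ 0.487 -0.06   0.14 ] 8.0 [ 0.489 -0.05   0.14 ] 8.1 [ 0.494 -0.041  0.14 ] 8.1 [ 0.5   -0.033  0.142] 8.2 [ 0.509 -0.027  0.144] 8.3 [ 0.519 -0.023  0.148] 8.4 [ 0.53  -0.022  0.152] 8.5 [ 0.541 -0.024  0.156] 8.6 [ 0.552 -0.029  0.16 ] 8.8 [ 0.562 -0.038  0.165] 8.9 [ 0.571 -0.051  0.168] 9.0 [ 0.577 -0.066  0.171] 9.2 [ 0.579 -0.084  0.172] 9.4 
[-15.4, -7.1, -3.4, 1.2, -3.0, 7.4, 70.0, -27.9, -16.6, -7.2, 2.5, -5.6, 15.0, 70.0, -37.2, -27.9, -11.4, 4.0, -7.8, 22.6, 70.0, -43.1, -40.1, -15.6, 5.5, -9.7, 30.2, 70.0, -45.5, -52.6, -19.7, 7.1, -11.3, 37.9, 70.0, -44.6, -64.5, -23.4, 8.8, -12.4, 45.6, 70.0, -40.6, -75.1, -26.7, 10.4, -13.2, 53.4, 70.0, -34.1, -83.8, -29.3, 11.9, -13.7, 61.2, 70.0]
```

drive_tool:
  motion: [-15.4,-7.1,-3.4,1.2,-3.0,7.4,70.0,-27.9,-16.6,-7.2,2.5,-5.6,15.0,70.0,-37.2,-27.9,-11.4,4.0,-7.8,22.6,70.0,-43.1,-40.1,-15.6,5.5,-9.7,30.2,70.0,-45.5,-52.6,-19.7,7.1,-11.3,37.9,70.0,-44.6,-64.5,-23.4,8.8,-12.4,45.6,70.0,-40.6,-75.1,-26.7,10.4,-13.2,53.4,70.0,-34.1,-83.8,-29.3,11.9,-13.7,61.2,70.0]

```text
t: 3.08
tcp_pos: [0.4913, -0.0799, 0.1445]
tool_rot: [0.978, 0.111, 0.128, 0.12]
force: [-0.2, -0.1, 0.3]
finger_gap: 0.82
```

Run:
```python
from fk import *
from station import manip
st=manip.sense();qs=np.load("qs.npy");print(st["q"].round(3),qs[7].round(3),st["tcp_pos"])
print(rows(st,qs[8:16],70))
```

```text
[-0.32   0.443  2.059 -0.35   0.322  1.34 ] [-0.321  0.443  2.059 -0.351  0.321  1.337] [ 0.49130615 -0.07994287  0.14448439]
[-1.7, -10.2, -0.7, 2.2, -0.3, 7.4, 70.0, -0.4, -20.5, -1.6, 4.4, -0.4, 15.1, 70.0, 4.1, -29.9, -2.5, 6.6, -0.2, 22.9, 70.0, 11.0, -37.7, -3.6, 8.7, 0.3, 30.7, 70.0, 19.6, -43.7, -4.8, 10.8, 0.8, 38.6, 70.0, 29.7, -47.3, -6.0, 12.8, 1.6, 46.7, 70.0, 40.7, -48.2, -7.2, 14.6, 2.5, 54.8, 70.0, 52.1, -46.2, -8.1, 16.2, 3.5, 63.1, 70.0]
```

Tracking is exact, so I'll continue.

drive_tool:
  motion: [-1.7,-10.2,-0.7,2.2,-0.3,7.4,70.0,-0.4,-20.5,-1.6,4.4,-0.4,15.1,70.0,4.1,-29.9,-2.5,6.6,-0.2,22.9,70.0,11.0,-37.7,-3.6,8.7,0.3,30.7,70.0,19.6,-43.7,-4.8,10.8,0.8,38.6,70.0,29.7,-47.3,-6.0,12.8,1.6,46.7,70.0,40.7,-48.2,-7.2,14.6,2.5,54.8,70.0,52.1,-46.2,-8.1,16.2,3.5,63.1,70.0]

```text
t: 4.08
tcp_pos: [0.5298, -0.0215, 0.1517]
tool_rot: [0.893, -0.398, 0.184, -0.101]
force: [-0.2, 0.5, 0.1]
finger_gap: 0.818
```

Run:
```python
from fk import *
from station import manip
st=manip.sense();qs=np.load("qs.npy");print(st["q"].round(3),qs[15].round(3),st["tcp_pos"])
print(rows(st,list(qs[16:22])+[qs[21]]*2,70))
```

```text
[-0.351  0.445  2.059  0.612  0.304  1.503] [-0.351  0.445  2.059  0.609  0.305  1.502] [ 0.5298208  -0.02146689  0.15172061]
[9.6, -7.4, 0.6, 1.8, 1.3, 8.1, 70.0, 21.7, -12.7, 0.9, 3.6, 3.0, 16.5, 70.0, 35.7, -15.0, 1.0, 5.1, 4.8, 25.1, 70.0, 51.1, -13.7, 0.8, 6.3, 6.8, 33.8, 70.0, 66.9, -8.3, 0.5, 7.2, 9.1, 42.7, 70.0, 82.2, 1.6, 0.1, 7.8, 11.7, 51.7, 70.0, 82.2, 1.6, 0.1, 7.8, 11.7, 51.7, 70.0, 82.2, 1.6, 0.1, 7.8, 11.7, 51.7, 70.0]
```

drive_tool:
  motion: [9.6,-7.4,0.6,1.8,1.3,8.1,70.0,21.7,-12.7,0.9,3.6,3.0,16.5,70.0,35.7,-15.0,1.0,5.1,4.8,25.1,70.0,51.1,-13.7,0.8,6.3,6.8,33.8,70.0,66.9,-8.3,0.5,7.2,9.1,42.7,70.0,82.2,1.6,0.1,7.8,11.7,51.7,70.0,82.2,1.6,0.1,7.8,11.7,51.7,70.0,82.2,1.6,0.1,7.8,11.7,51.7,70.0]

```text
t: 5.08
tcp_pos: [0.5792, -0.0835, 0.1714]
tool_rot: [-0.6, 0.741, -0.234, 0.189]
force: [-0.2, 0.2, -0.3]
finger_gap: 0.824
```

Run:
```python
from fk import *
from station import manip
st=manip.sense();print(st["q"].round(3),st["tcp_pos"],rel(st,ctool(0,-.045,.12),Rflip))
s=manip.snapshot("wrist");pickle.dump(s,open("pics/w2.pkl","wb"))
im=cv2.convertScaleAbs(s["color"][:,:,::-1],alpha=1.5)
cv2.imwrite("pics/w2raw.png",im)
for p in [W((.028*c35,-.045,.09+.028*s35)),W((.012*c35,-.005,.09+.012*s35)),W((.012*c35,.035,.09+.012*s35)),W((-.0245,.076,.172)),W((.0245,.076,.172)),W((.0245,-.116,.172)),W((-.0245,-.116,.172)),
  W((0,-.015,.09))-xc*.02+zc*.02,W((0,-.015,.09))+xc*.02+zc*.02,W((0,-.075,.09))-xc*.02+zc*.02,W((0,-.075,.09))+xc*.02+zc*.02]:
    u=proj(s,p);cv2.circle(im,(int(u[0]),int(u[1])),2,(0,0,255),-1)
cv2.imwrite("pics/w2.png",im)
```

```text
[-0.386  0.467  2.052  1.387  0.103  1.609] [ 0.5792027  -0.0835349   0.17137457] (array([ 0.5, -0.3,  0. ]), array([-0.  ,  0.04,  0.11]))
```

View pics/w2.png

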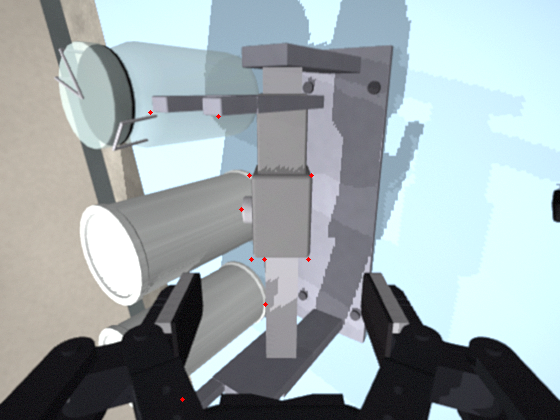

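Run:
```python
from h import *
for n,b in(("w2",(225,150,345,280)),("w1",(230,170,350,300))):
    s=load(n);x0,y0,x1,y1=b
    im=cv2.convertScaleAbs(cv2.resize(s["color"][y0:y1,x0:x1,::-1],None,fx=3.2,fy=3.2,interpolation=cv2.INTER_CUBIC),alpha=1.5)
    for p in [W((0,-.015,.09))-xc*.02+zc*.02,W((0,-.015,.09))+xc*.02+zc*.02,W((0,-.075,.09))-xc*.02+zc*.02,W((0,-.075,.09))+xc*.02+zc*.02]:
        u=(proj(s,p)-[x0,y0]+.5)*3.2-.5;cv2.circle(im,(int(u[0]),int(u[1])),2,(0,0,255),-1)
    cv2.imwrite(f"pics/z_{n}.png",im)
a=cv2.imread("pics/z_w2.png");b=cv2.imread("pics/z_w1.png");cv2.imwrite("pics/z.png",np.hstack([a,b]))
for n,row in(("w2",(190,240)),("w1",(220,265))):
    g=cv2.cvtColor(load(n)["color"],cv2.COLOR_RGB2GRAY).astype(int)
    print(n,[list(g[r,244:322]) for r in row])
```

```text
w2 [[np.int64(106), np.int64(106), np.int64(107), np.int64(108), np.int64(108), np.int64(110), np.int64(107), np.int64(100), np.int64(101), np.int64(108), np.int64(107), np.int64(103), np.int64(100), np.int64(100), np.int64(101), np.int64(100), np.int64(100), np.int64(101), np.int64(100), np.int64(100), np.int64(101), np.int64(100), np.int64(101), np.int64(101), np.int64(101), np.int64(99), np.int64(101), np.int64(100), np.int64(100), np.int64(100), np.int64(101), np.int64(102), np.int64(101), np.int64(100), np.int64(103), np.int64(101), np.int64(100), np.int64(100), np.int64(100), np.int64(98), np.int64(100), np.int64(99), np.int64(99), np.int64(100), np.int64(100), np.int64(99), np.int64(98), np.int64(99), np.int64(100), np.int64(100), np.int64(99), np.int64(99), np.int64(99), np.int64(99), np.int64(99), np.int64(98), np.int64(100), np.int64(100), np.int64(100), np.int64(99), np.int64(99), np.int64(99), np.int64(101), np.int64(98), np.int64(93), np.int64(79), np.int64(62), np.int64(66), np.int64(104), np.int64(128), np.int64(131), np.int64(129), np.int64(132), np.int64(132), np.int
[... 2726 characters left out ...]
.int64(95), np.int64(93), np.int64(95), np.int64(95), np.int64(95), np.int64(95), np.int64(94), np.int64(96), np.int64(94), np.int64(94), np.int64(96), np.int64(94), np.int64(96), np.int64(96), np.int64(95), np.int64(95), np.int64(96), np.int64(97), np.int64(96), np.int64(95), np.int64(95), np.int64(95), np.int64(96), np.int64(96), np.int64(96), np.int64(95), np.int64(95), np.int64(94), np.int64(96), np.int64(94), np.int64(95), np.int64(95), np.int64(96), np.int64(96), np.int64(95), np.int64(95), np.int64(96), np.int64(96), np.int64(100), np.int64(102), np.int64(95), np.int64(95), np.int64(93), np.int64(91), np.int64(92), np.int64(93), np.int64(93), np.int64(94), np.int64(95), np.int64(98)]]
```

View pics/z.png

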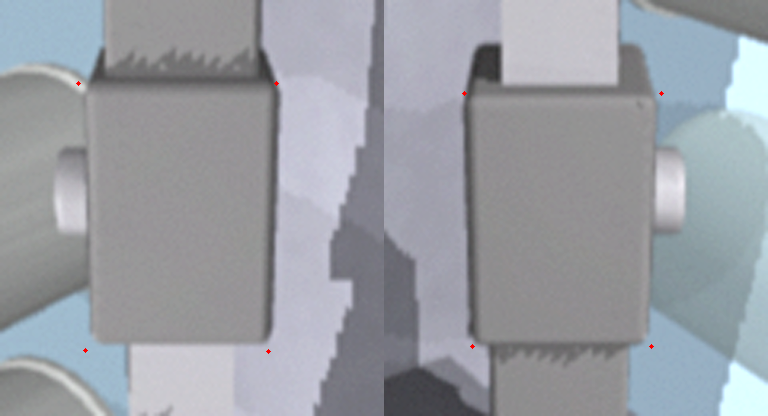

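The half-turned views average to a collar offset of about -0.7 mm along its x and -0.5 mm along y. In w2 the collar spans (253–311, 175–257) with the pin at (248,210), and nothing lies between the fingers and the collar. Descending along the tool axis next.

Run:
```python
from fk import *
from station import manip
st=manip.sense()
for h in(.06,0): print(rel(st,ctool(-.0007,-.0455,h),Rflip))
```

```text
(array([ 1. ,  0.4, 60.1]), array([-0.01,  0.03,  0.09]))
(array([  1. ,   0.4, 120.1]), array([-0.01,  0.03,  0.09]))
```

drive_tool:
  motion: [1,0.4,15,0,0,0,70,1,0.4,32,0,0,0,70,1,0.4,49,0,0,0,70,1,0.4,66,0,0,0,70,1,0.4,83,0,0,0,70,1,0.4,100,0,0,0,70,1,0.4,112,0,0,0,70,1,0.4,120,0,0,0,70]

```text
t: 6.12
tcp_pos: [0.6463, -0.0986, 0.0724]
tool_rot: [-0.601, 0.741, -0.234, 0.189]
force: [0.2, 0.3, -0.5]
finger_gap: 0.82
```

Run:
```python
from fk import *
from station import manip
st=manip.sense()
print(st["q"].round(3),st["force"],rel(st,ctool(-.0007,-.0455,0),Rflip))
s=manip.snapshot("wrist");cv2.imwrite("pics/w3.png",cv2.convertScaleAbs(s["color"][:,:,::-1],alpha=1.5))
```

```text
[-0.362  0.723  1.933  2.507  0.148  0.503] [ 0.18826004  0.30623675 -0.5358243 ] (array([ 0.3, -0.1, -0.5]), array([0.01, 0.06, 0.16]))
```

View pics/w3.png

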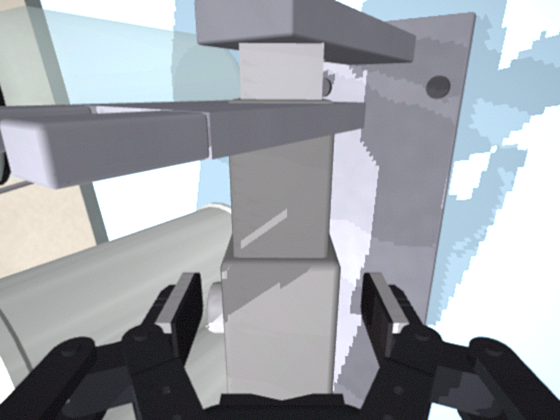

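The pads straddle the collar, the pin at (213,305) is on the left pad's side, and there is no contact force. Closing now.

drive_tool:
  motion: [0,0,0,0,0,0,55,0,0,0,0,0,0,48,0,0,0,0,0,0,42,0,0,0,0,0,0,36,0,0,0,0,0,0,36,0,0,0,0,0,0,36]
  force: 30

```text
t: 6.92
tcp_pos: [0.6465, -0.0985, 0.0734]
tool_rot: [-0.6, 0.741, -0.234, 0.19]
force: [-1.2, 0.3, 6.8]
finger_gap: 0.464
```

Run:
```python
from fk import *
from station import manip
st=manip.sense()
print(st["finger_gap"]*85.4,st["force"],Rflip.T@st["force"],rel(st,ctool(-.0007,-.0455,0),Rflip))
s=manip.snapshot("wrist");cv2.imwrite("pics/w4.png",cv2.convertScaleAbs(s["color"][:,:,::-1],alpha=1.5))
```

```text
39.623673458718365 [-1.22456424  0.33950651  6.82800405] [-0.07527238 -2.87726718 -6.32076967] (array([0.4, 0.6, 0.2]), array([-0.08,  0.06,  0.14]))
```

View pics/w4.png

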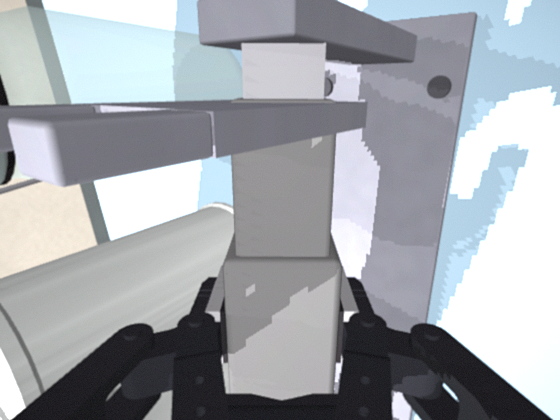

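The gap is 39.6 mm, so the pin is flush, with small forces. Sliding 40 mm towards the fixed fork (tool -x).

drive_tool:
  motion: [-5,0,0,0,0,0,36,-12,0,0,0,0,0,36,-19,0,0,0,0,0,36,-26,0,0,0,0,0,36,-33,0,0,0,0,0,36,-38,0,0,0,0,0,36,-40,0,0,0,0,0,36,-40,0,0,0,0,0,36]

```text
t: 7.98
tcp_pos: [0.6549, -0.0594, 0.0734]
tool_rot: [-0.6, 0.741, -0.234, 0.19]
force: [2.3, -1.8, -1.5]
finger_gap: 0.467
```

Run:
```python
from fk import *
from station import manip
st=manip.sense()
print(st["q"].round(3),st["finger_gap"]*85.4,st["force"],Rflip.T@st["force"],rel(st,ctool(-.0007,-.0055,0),Rflip))
s=manip.snapshot("wrist");cv2.imwrite("pics/w5.png",cv2.convertScaleAbs(s["color"][:,:,::-1],alpha=1.5))
s=manip.snapshot("scene");pickle.dump(s,open("pics/s5.pkl","wb"))
crop("s5",230,210,360,340,5,"s5")
s=manip.snapshot("top");pickle.dump(s,open("pics/t5.pkl","wb"))
```

```text
[-0.278  0.724  1.921  2.807  0.121  0.275] 39.89593401289364 [ 2.26814206 -1.76969151 -1.46044626] [ 1.25493001 -1.28287073  2.68115144] (array([0.4, 0.7, 0.2]), array([-0.1 ,  0.06,  0.13]))
```

View pics/w5.png

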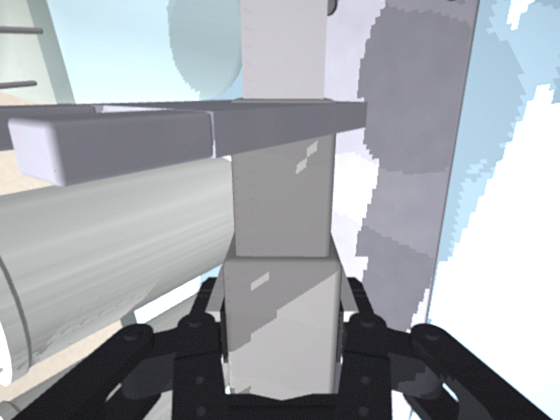

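View pics/s5.png

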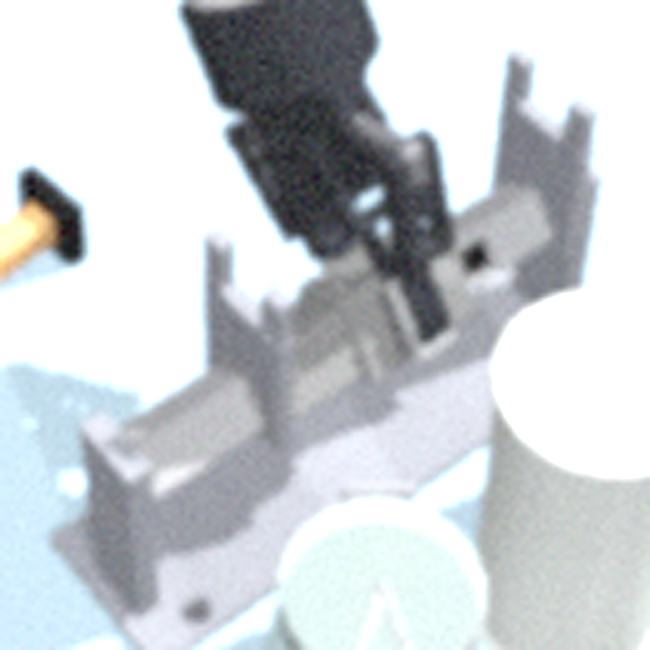

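The collar and fork moved 40 mm together: the sliding fork is now at (250,290) in the crop and one hole is visible beyond at (475,257). Opening the jaws.

drive_tool:
  motion: [0,0,0,0,0,0,46,0,0,0,0,0,0,55,0,0,0,0,0,0,70,0,0,0,0,0,0,70]

```text
t: 8.62
tcp_pos: [0.6539, -0.059, 0.073]
tool_rot: [-0.601, 0.741, -0.234, 0.189]
force: [0.5, 0.5, 0.7]
finger_gap: 0.82
```

Run:
```python
from fk import *
from station import manip
st=manip.sense()
print(st["finger_gap"]*85.4,Rflip.T@st["force"],rel(st,ctool(-.0007,-.0055,0),Rflip))
s=manip.snapshot("wrist");cv2.imwrite("pics/w6.png",cv2.convertScaleAbs(s["color"][:,:,::-1],alpha=1.5))
s=manip.snapshot("scene");pickle.dump(s,open("pics/s6.pkl","wb"))
crop("s6",270,230,350,310,7,"s6")
```

```text
70.0402054306929 [-0.61043787 -0.76914896 -0.34700009] (array([ 0.6, -0.4,  0.5]), array([0.  , 0.07, 0.15]))
```

View pics/w6.png

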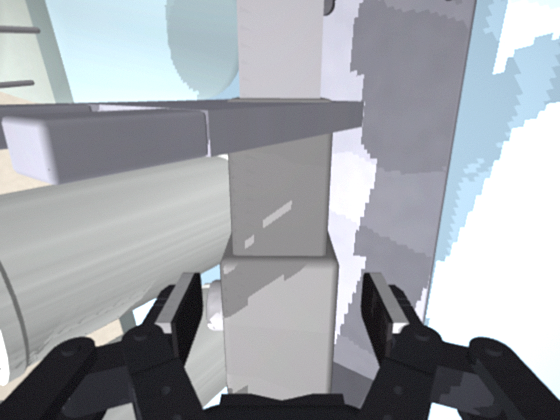

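View pics/s6.png

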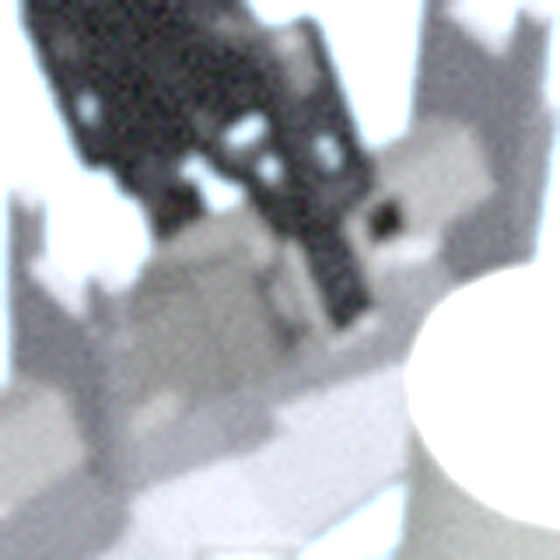

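Run:
```python
import cv2,numpy as np
a,b=[cv2.resize(cv2.imread(f"pics/w{i}.png")[260:400,190:260],None,fx=4,fy=4,interpolation=cv2.INTER_CUBIC) for i in(3,6)]
cv2.imwrite("pics/cmp.png",np.hstack([a,b]))
```

```text
(no output)
```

View pics/cmp.png

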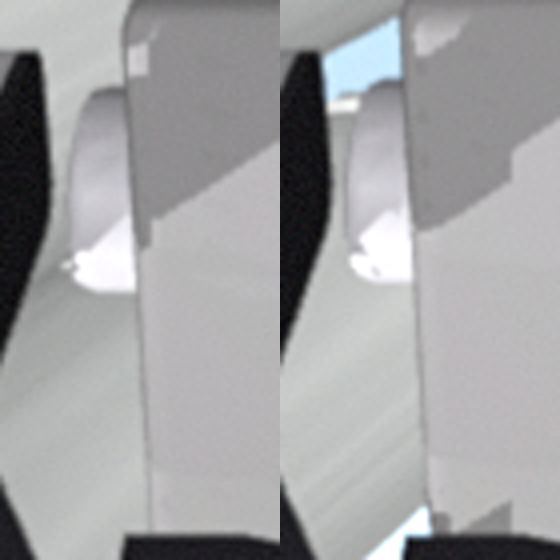

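The pin protrudes exactly as far as before it was pressed (62 px in both crops), so it has sprung fully out in the new hole. Backing straight out.

drive_tool:
  motion: [0,0,-10,0,0,0,70,0,0,-25,0,0,0,70,0,0,-42,0,0,0,70,0,0,-59,0,0,0,70,0,0,-76,0,0,0,70,0,0,-93,0,0,0,70,0,0,-110,0,0,0,70,0,0,-120,0,0,0,70]

```text
t: 9.72
tcp_pos: [0.5894, -0.0449, 0.166]
tool_rot: [-0.601, 0.74, -0.234, 0.191]
force: [0.6, 0.3, 0.3]
finger_gap: 0.82
```

Run:
```python
from fk import *
from station import manip
st=manip.sense();q0=st["q"];print(q0.round(3),st["force"])
s=manip.snapshot("scene");pickle.dump(s,open("pics/s7.pkl","wb"));crop("s7",230,200,370,320,5,"s7")
s=manip.snapshot("top");pickle.dump(s,open("pics/t7.pkl","wb"));crop("t7",255,110,405,200,5,"t7")
# bar
t=load("top0");s0=load("scene0")
hd=np.radians(-7.1);b=onz(t,371.37,243.57,.026)
Rb=np.column_stack([[-np.sin(hd),np.cos(hd),0],[np.cos(hd),np.sin(hd),0],[0,0,-1.]])
P=np.array([b[0],b[1],.17])
qe,c=ik(P,Rb,[-.6,.3,1.6,0,1.2,-.45]);print(P,qe.round(3),c)
from scipy.interpolate import PchipInterpolator
n=22
qm=np.array([-.42,.38,2.05,.3,.4,1.0])
path=PchipInterpolator([0,9,n],np.array([q0,qm,qe]))
qs=[path(i) for i in range(1,n+1)];np.save("qs2.npy",qs)
prev=fk(q0,PF)
for q in qs:
    a=fk(q,PF);print(a[0].round(3),np.degrees((prev[1].inv()*a[1]).magnitude()).round(1),(a[0]-prev[0]).dot(a[0]-prev[0])**.5.__round__(3),end=' | ');prev=a
print();print(rows(st,qs[:8],70))
```

```text
[-0.29   0.486  2.04   1.498  0.048  1.576] [0.57089876 0.31119525 0.28594669]
[ 0.44731368 -0.17002656  0.17      ] [-0.597  0.428  1.856 -0.     0.858 -0.473] 4.872159665930302e-21
[ 0.587 -0.042  0.173] 12.3 0.00793860869120157 | [ 0.582 -0.039  0.178] 12.4 0.00749516540017789 | [ 0.574 -0.038  0.18 ] 12.3 0.008589766640248495 | [ 0.564 -0.039  0.181] 11.9 0.010540810882513154 | [ 0.552 -0.042  0.18 ] 11.4 0.012541614053204905 | [ 0.538 -0.047  0.179] 10.6 0.014081698227036522 | [ 0.525 -0.053  0.177] 9.7 0.014868644947809649 | [ 0.512 -0.059  0.174] 8.5 0.014759593951399558 | [ 0.5   -0.064  0.17 ] 7.2 0.01375694671332157 | [ 0.489 -0.069  0.167] 6.5 0.012344249921473814 | [ 0.479 -0.074  0.164] 6.6 0.01124839402327239 | [ 0.471 -0.08   0.163] 6.7 0.010486020555511445 | [ 0.464 -0.088  0.162] 6.8 0.010030774814344038 | [ 0.458 -0.096  0.162] 6.9 0.009823987286896997 | [ 0.454 -0.104  0.163] 7.0 0.009785760196157461 | [ 0.45  -0.114  0.164] 7.1 0.00983205415378117 | [ 0.448 -0.123  0.165] 7.2 0.00988842103097531 | [ 0.446 -0.133  0.166] 7.2 0.009896662039996907 | [ 0.445 -0.142  0.167] 7.3 0.009816186229444449 | [ 0.445 -0.152  0.169] 7.3 0.009623198656002337 | [ 0.446 -0.161  0.169] 7.4 0.00930995660321241 | [ 0.447 -0.17   0.17 ] 7.5 0.008885353481680035 | 
[-3.0, -1.8, -7.1, 0.2, -1.7, -12.2, 70.0, -4.5, 0.1, -14.2, -0.1, -3.2, -24.5, 70.0, -3.8, 5.3, -21.1, -0.8, -4.6, -36.7, 70.0, -0.6, 13.0, -27.5, -1.8, -5.9, -48.5, 70.0, 5.0, 22.4, -33.5, -3.2, -7.2, -59.8, 70.0, 12.6, 32.9, -39.1, -4.8, -8.7, -70.2, 70.0, 21.3, 43.9, -44.0, -6.5, -10.4, -79.5, 70.0, 29.9, 55.1, -48.3, -8.2, -12.4, -87.6, 70.0]
```

View pics/s7.png

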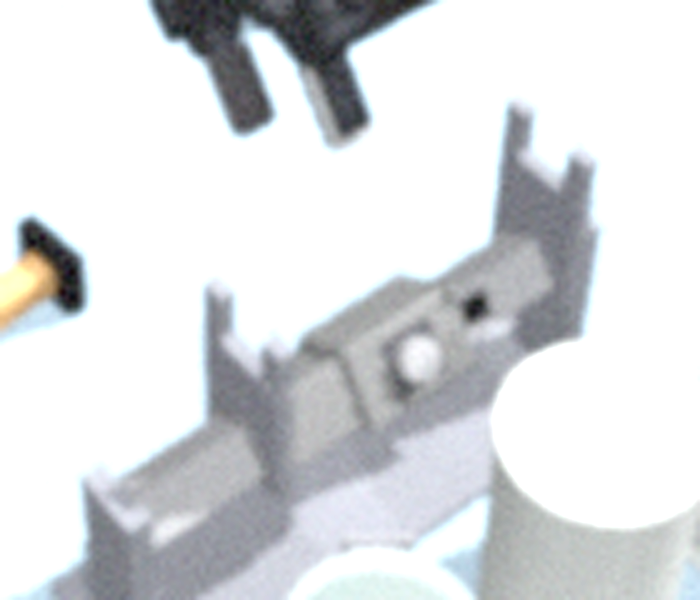

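View pics/t7.png

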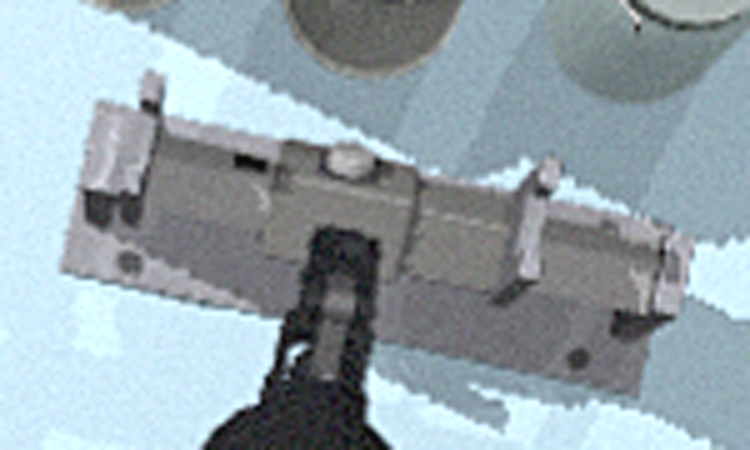

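The pin stands out of the collar (at (418,355) in the crop) with one free hole beyond it. I'll respace the path to stay within the turn limit per row.

```bash
cat > p2.py <<'E'
from fk import *
from station import manip
import sys
from scipy.interpolate import PchipInterpolator
k=int(sys.argv[1]);st=manip.sense()
if k==0:
    q0=st["q"];qe=np.array([-0.597,0.428,1.856,0,0.858,-0.473])
    qm=np.array([-.42,.38,2.05,.3,.4,1.0]);n=24
    tt=np.linspace(0,1,n+1)[1:]
    path=PchipInterpolator([0,.48,1],np.array([q0,qm,qe]))
    qs=[path(i) for i in tt];np.save("qs2.npy",qs)
    A=[fk(q0,PF)]+[fk(q,PF) for q in qs]
    print([round(float(np.degrees((a[1].inv()*b[1]).magnitude())),1) for a,b in zip(A,A[1:])])
qs=np.load("qs2.npy")
if k: print(st["q"].round(3),qs[k-1].round(3))
print(rows(st,qs[k:k+8],70))
E
python3 p2.py 0
```

```text
[8.9, 9.1, 9.3, 9.3, 9.2, 9.0, 8.7, 8.3, 7.8, 7.2, 6.5, 5.9, 6.1, 6.5, 6.8, 7.1, 7.3, 7.5, 7.7, 7.8, 7.9, 8.0, 8.0, 8.0]
[-2.1, -2.2, -6.1, 0.2, -1.2, -8.8, 70.0, -3.6, -2.2, -11.9, 0.2, -2.2, -17.9, 70.0, -4.0, -0.1, -17.4, -0.1, -3.2, -27.1, 70.0, -3.2, 3.8, -22.7, -0.6, -4.2, -36.3, 70.0, -0.9, 9.4, -27.5, -1.4, -5.2, -45.4, 70.0, 2.8, 16.3, -32.1, -2.4, -6.2, -54.3, 70.0, 7.7, 24.1, -36.3, -3.6, -7.3, -62.8, 70.0, 13.8, 32.7, -40.2, -4.9, -8.5, -70.9, 70.0]
```

drive_tool:
  motion: [-2.1,-2.2,-6.1,0.2,-1.2,-8.8,70.0,-3.6,-2.2,-11.9,0.2,-2.2,-17.9,70.0,-4.0,-0.1,-17.4,-0.1,-3.2,-27.1,70.0,-3.2,3.8,-22.7,-0.6,-4.2,-36.3,70.0,-0.9,9.4,-27.5,-1.4,-5.2,-45.4,70.0,2.8,16.3,-32.1,-2.4,-6.2,-54.3,70.0,7.7,24.1,-36.3,-3.6,-7.3,-62.8,70.0,13.8,32.7,-40.2,-4.9,-8.5,-70.9,70.0]

```text
t: 10.82
tcp_pos: [0.5376, -0.0479, 0.1803]
tool_rot: [0.941, -0.245, 0.229, -0.046]
force: [0.4, -0.8, 0.6]
finger_gap: 0.816
```

```bash
python3 p2.py 8
```

```text
[-0.377  0.392  2.05   0.532  0.286  1.223] [-0.377  0.392  2.05   0.529  0.286  1.232]
[-6.8, 9.4, -2.6, -0.9, -1.8, -7.2, 70.0, -14.1, 18.9, -4.9, -1.6, -3.7, -14.1, 70.0, -21.7, 28.3, -6.9, -2.0, -5.8, -20.2, 70.0, -29.4, 37.2, -8.5, -2.1, -8.0, -25.7, 70.0, -35.2, 46.0, -10.2, -2.0, -10.0, -31.5, 70.0, -39.0, 55.1, -12.1, -1.8, -12.0, -37.7, 70.0, -41.0, 64.5, -14.0, -1.4, -14.0, -44.2, 70.0, -41.3, 74.0, -16.0, -0.7, -15.9, -51.0, 70.0]
```

drive_tool:
  motion: [-6.8,9.4,-2.6,-0.9,-1.8,-7.2,70.0,-14.1,18.9,-4.9,-1.6,-3.7,-14.1,70.0,-21.7,28.3,-6.9,-2.0,-5.8,-20.2,70.0,-29.4,37.2,-8.5,-2.1,-8.0,-25.7,70.0,-35.2,46.0,-10.2,-2.0,-10.0,-31.5,70.0,-39.0,55.1,-12.1,-1.8,-12.0,-37.7,70.0,-41.0,64.5,-14.0,-1.4,-14.0,-44.2,70.0,-41.3,74.0,-16.0,-0.7,-15.9,-51.0,70.0]

```text
t: 11.82
tcp_pos: [0.4657, -0.0917, 0.1628]
tool_rot: [0.976, 0.192, 0.098, 0.029]
force: [0.5, -0.5, -0.1]
finger_gap: 0.823
```

```bash
python3 p2.py 16
```

```text
[-0.48   0.383  2.018  0.145  0.556  0.587] [-0.479  0.383  2.018  0.139  0.555  0.598]
[-7.6, 7.3, -1.0, 0.4, -1.6, -6.8, 70.0, -14.4, 15.0, -2.2, 1.2, -3.0, -14.2, 70.0, -20.7, 23.3, -3.6, 2.2, -4.2, -21.7, 70.0, -26.4, 32.0, -5.0, 3.4, -5.3, -29.4, 70.0, -31.8, 41.0, -6.4, 4.8, -6.1, -37.1, 70.0, -36.7, 49.8, -7.6, 6.4, -6.6, -44.9, 70.0, -41.1, 58.4, -8.6, 8.3, -6.8, -52.7, 70.0, -45.1, 66.3, -9.2, 10.4, -6.5, -60.5, 70.0]
```

drive_tool:
  motion: [-7.6,7.3,-1.0,0.4,-1.6,-6.8,70.0,-14.4,15.0,-2.2,1.2,-3.0,-14.2,70.0,-20.7,23.3,-3.6,2.2,-4.2,-21.7,70.0,-26.4,32.0,-5.0,3.4,-5.3,-29.4,70.0,-31.8,41.0,-6.4,4.8,-6.1,-37.1,70.0,-36.7,49.8,-7.6,6.4,-6.6,-44.9,70.0,-41.1,58.4,-8.6,8.3,-6.8,-52.7,70.0,-45.1,66.3,-9.2,10.4,-6.5,-60.5,70.0]

```text
t: 12.82
tcp_pos: [0.4478, -0.1689, 0.1698]
tool_rot: [0.747, 0.665, 0.002, -0.001]
force: [-0.5, 1.1, 0.4]
finger_gap: 0.821
```

Run:
```python
from fk import *
from station import manip
st=manip.sense();print(st["q"].round(3),st["tcp_pos"])
s=manip.snapshot("wrist");pickle.dump(s,open("pics/w8.pkl","wb"))
im=cv2.convertScaleAbs(s["color"][:,:,::-1],alpha=1.5);cv2.imwrite("pics/w8.png",im)
hsv=cv2.cvtColor(s["color"],cv2.COLOR_RGB2HSV)
m=((hsv[...,0]<25)&(hsv[...,1]>100)&(hsv[...,2]>90)).astype(np.uint8)
n,l,sta,c=cv2.connectedComponentsWithStats(m)
for i in range(1,n):
    if sta[i,4]<300: continue
    r=cv2.minAreaRect(np.argwhere(l==i)[:,::-1].astype(np.float32))
    bp=cv2.boxPoints(r);W4=[onz(s,*p,.029)[:2].round(4) for p in bp];print(sta[i],r,W4)
```

```text
[-0.598  0.428  1.856  0.006  0.86  -0.484] [ 0.44784566 -0.1689365   0.16982362]
[ 270   86   23  202 4137] ((281.0, 186.5), (201.0, 22.0), 90.0) [array([ 0.4487, -0.0815]), array([ 0.4653, -0.0834]), array([ 0.4467, -0.2565]), array([ 0.4267, -0.2541])]
[   0  263  180   35 4070] ((88.83769226074219, 280.8826904296875), (179.3302459716797, 24.71497344970703), 4.037710666656494) [array([ 0.1807, -0.2246]), array([ 0.1914, -0.2008]), array([ 0.3465, -0.232 ]), array([ 0.3396, -0.2571])]
```

View pics/w8.png

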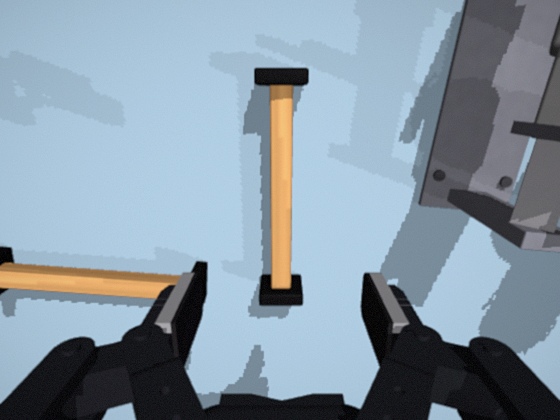

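The chosen bar is centred under the gripper, from (281,85) to (281,290), with a shaft length of 174 mm against 176. The wrist camera (0.4468, -0.169) and top camera (0.4473, -0.170) agree. The look-alike at (90,280) is well clear of the path.

Run:
```python
from fk import *
from station import manip
st=manip.sense()
s=load("w8");hsv=cv2.cvtColor(s["color"],cv2.COLOR_RGB2HSV)
m=((hsv[...,0]<25)&(hsv[...,1]>100)&(hsv[...,2]>90))[86:288,262:300]
pts=[onz(s,262+np.flatnonzero(r).mean(),86+i,.029)[:2] for i,r in enumerate(m) if r.sum()>10]
vx,vy,x0,y0=cv2.fitLine(np.array(pts,np.float32),cv2.DIST_HUBER,0,.01,.01).ravel();print("heading",np.degrees(np.arctan2(vx,vy)),x0,y0)
hd=np.radians(-6.9)
Rb=np.column_stack([[-np.sin(hd),np.cos(hd),0],[np.cos(hd),np.sin(hd),0],[0,0,-1.]])
print(rel(st,np.array([.447,-.1695,.006]),Rb))
```

```text
heading 6.891563 0.44885644 -0.15004478
(array([  0.5,  -2.3, 164. ]), array([ 0.1 , -0.18,  0.31]))
```

drive_tool:
  motion: [0.5,-2.3,40,0.1,-0.2,0.3,50,0.5,-2.3,80,0.1,-0.2,0.3,50,0.5,-2.3,115,0.1,-0.2,0.3,50,0.5,-2.3,140,0.1,-0.2,0.3,50,0.5,-2.3,155,0.1,-0.2,0.3,50,0.5,-2.3,164,0.1,-0.2,0.3,50,0.5,-2.3,164,0.1,-0.2,0.3,50]

```text
t: 13.75
tcp_pos: [0.4471, -0.1693, 0.0059]
tool_rot: [0.748, 0.663, 0.0, -0.0]
force: [0.1, -0.5, 0.3]
finger_gap: 0.588
```

drive_tool:
  motion: [0,0,0,0,0,0,30,0,0,0,0,0,0,20,0,0,0,0,0,0,12,0,0,0,0,0,0,12,0,0,0,0,0,0,12]
  force: 50

```text
t: 14.38
tcp_pos: [0.4475, -0.1696, 0.0068]
tool_rot: [0.748, 0.663, 0.0, 0.001]
force: [-0.2, 0.7, 6.5]
finger_gap: 0.201
```

Run:
```python
from fk import *
from station import manip
st=manip.sense();print(st["tcp_pos"],st["finger_gap"]*85.4,st["force"])
P,A=st["tcp_pos"],Ro.from_quat(st["tool_rot"]).as_matrix()
Pr=W((0,0,0));Rs=np.column_stack([Y,X,-Z])
# bar centre (0.4466,-.1695,.020) stays fixed in the tool; hover over seat
print(rel(st,np.array([P[0],P[1],.25]),A));
```

```text
[ 0.44745885 -0.16957126  0.0067639 ] 17.131871869361234 [-0.21200444  0.71923523  6.49947257]
(array([-1.000e-01,  3.000e-01, -2.432e+02]), array([0., 0., 0.]))
```

The bar is gripped at 17 mm. Lifting, then I'll carry it over the seat.

drive_tool:
  motion: [0,0,-40,0,0,0,12,0,0,-90,0,0,0,12,0,0,-140,0,0,0,12,0,0,-190,0,0,0,12,0,0,-230,0,0,0,12,0,0,-250,0,0,0,12,0,0,-250,0,0,0,12]

```text
t: 15.25
tcp_pos: [0.4475, -0.1695, 0.2579]
tool_rot: [0.748, 0.663, 0.001, 0.002]
force: [0.9, 1.0, -3.0]
finger_gap: 0.204
```

Run:
```python
from fk import *
from station import manip
st=manip.sense();print(st["tcp_pos"],st["finger_gap"]*85.4,st["force"])
Rs=np.column_stack([Y,X,-Z])
print(rel(st,W((0,0,.2557)),Rs))
q,c=ik(W((0,0,.2557)),Rs,[-.25,.3,1.7,0,1.,0]);print(q.round(3),c)
s=manip.snapshot("wrist");pickle.dump(s,open("pics/w9.pkl","wb"))
im=cv2.convertScaleAbs(s["color"][:,:,::-1],alpha=1.5);cv2.imwrite("pics/w9.png",im)
```

```text
[ 0.44747321 -0.16953067  0.25789621] 17.406542811122446 [ 0.92068768  0.97592582 -2.98680937]
(array([140.4, 181.6,   2.7]), array([0.25, 0.1 , 5.2 ]))
[-0.253  0.533  1.348  0.     1.261 -0.042] 9.856235379893336e-29
```

View pics/w9.png

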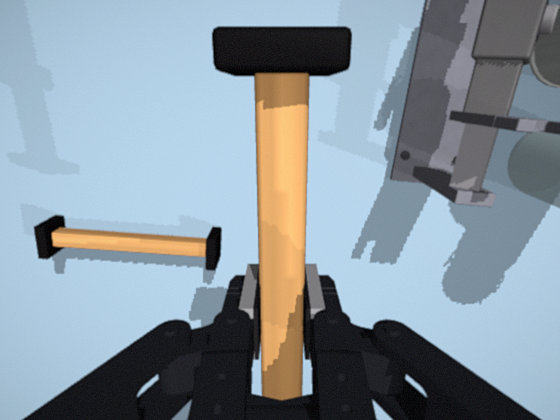

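drive_tool:
  motion: [20,26,0,0,0,1,12,50,65,1,0,0,2,12,80,104,1,0,0,3,12,110,142,2,0.2,0.1,4,12,130,168,2.7,0.2,0.1,5,12,138,179,2.7,0.2,0.1,5.2,12,140.4,181.6,2.7,0.2,0.1,5.2,12,140.4,181.6,2.7,0.2,0.1,5.2,12]

```text
t: 16.3
tcp_pos: [0.6426, -0.0519, 0.2533]
tool_rot: [0.778, 0.628, -0.001, -0.002]
force: [-0.4, -0.2, -2.8]
finger_gap: 0.198
```

Run:
```python
from fk import *
from station import manip
st=manip.sense();print(st["tcp_pos"],st["finger_gap"]*85.4)
Rs=np.column_stack([Y,X,-Z]);print(rel(st,W((0,0,.141)),Rs))
for n in("wrist","scene","top"):
    s=manip.snapshot(n);pickle.dump(s,open(f"pics/{n}10.pkl","wb"))
    if n=="wrist":
        im=cv2.convertScaleAbs(s["color"][:,:,::-1],alpha=1.5)
        for p in [(x,y,.172) for x in(-.0245,.0245) for y in(.076,.084)]+[(x,y,.172) for x in(-.0125,.0125) for y in(.084,)]:
            u=proj(s,W(p));cv2.circle(im,tuple(int(v) for v in u),2,(0,0,255),-1)
        cv2.imwrite("pics/w10.png",im)
crop("scene10",210,170,370,300,5,"s10");crop("top10",255,90,405,200,5,"t10")
```

```text
[ 0.64263188 -0.05191724  0.25325404] 16.919350171753944
(array([  0.2,   2.5, 112.2]), array([-0.26, -0.05, -0.03]))
```

View pics/w10.png

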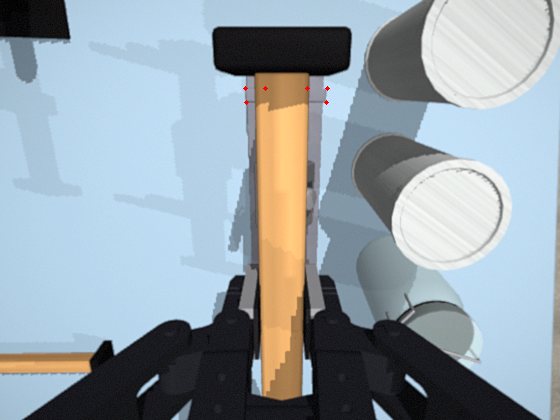

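View pics/s10.png

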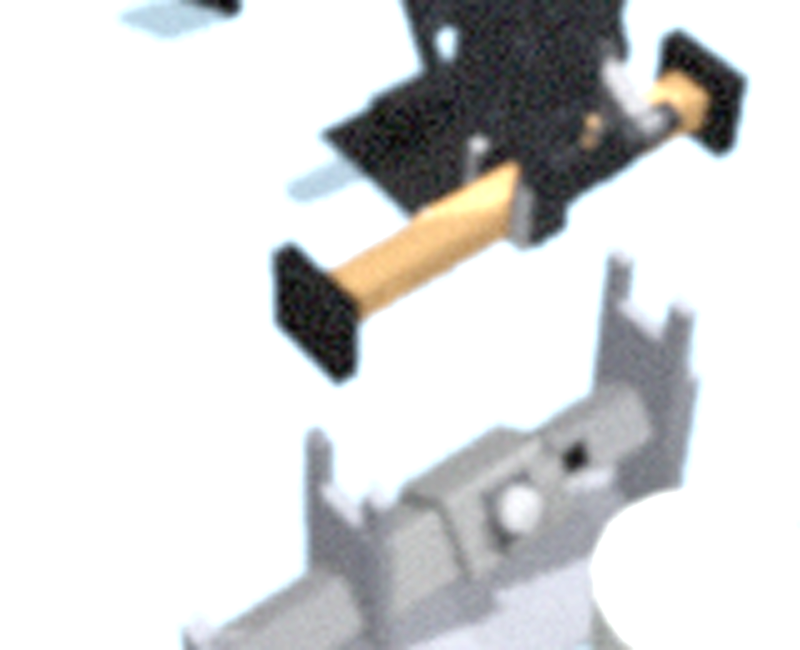

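Run:
```python
import cv2
for n in("w10",):
    im=cv2.imread(f"pics/{n}.png")[60:140,220:350];cv2.imwrite(f"pics/{n}z.png",cv2.resize(im,None,fx=6,fy=6,interpolation=cv2.INTER_CUBIC))
```

```text
(no output)
```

View pics/w10z.png

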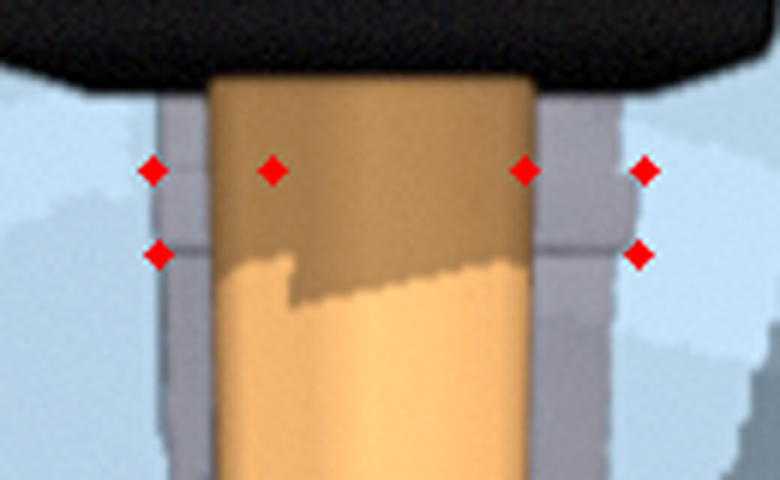

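View pics/t10.png

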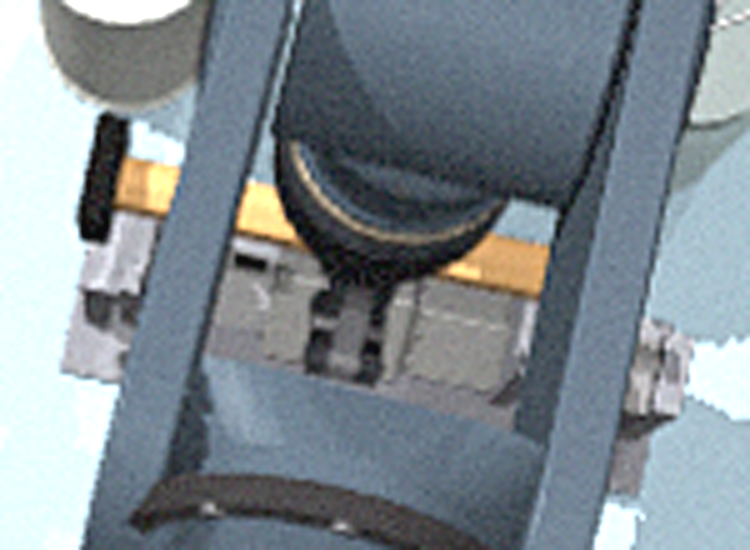

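Run:
```python
from fk import *
s=load("wrist10");P=np.array([.64263,-.05192,.25325])
for d in(.086,.088,.090):
    for z in(.2765,.2865): print(d,z,proj(s,P+Y*d+Z*(z-P[2])))
from station import manip
st=manip.sense();Rs=np.column_stack([Y,X,-Z])
for h in(.19,.165,.142,.140):print(h,rel(st,W((-.0003,0,h)),Rs))
```

```text
0.086 0.2765 [283.48077347  81.33466099]
0.086 0.2865 [283.5315307   80.52012999]
0.088 0.2765 [283.49232825  74.59486792]
0.088 0.2865 [283.544487    73.14946884]
0.09 0.2765 [283.50403149  67.77431473]
0.09 0.2865 [283.55762539  65.68220781]
0.19 (array([ 0.5,  1.4, 64.2]), array([-0.16, -0.05, -0.06]))
0.165 (array([ 0.5,  1.5, 89.2]), array([-0.16, -0.05, -0.06]))
0.142 (array([  0.5,   1.6, 112.2]), array([-0.16, -0.05, -0.06]))
0.14 (array([  0.5,   1.6, 114.2]), array([-0.16, -0.05, -0.06]))
```

The predicted fork dots match the real fork edges within 1 px, and the bar sits centred in the tool to about 0.5 mm. Lowering it into the slots.

drive_tool:
  motion: [0,1.5,20,-0.2,0,0,12,0,1.5,45,-0.2,0,0,12,0,1.5,64,-0.2,0,0,12,0,1.5,75,-0.2,0,0,12,0,1.5,85,-0.2,0,0,12,0,1.5,92,-0.2,0,0,12,0,1.5,92,-0.2,0,0,12]

```text
t: 17.32
tcp_pos: [0.644, -0.0524, 0.1619]
tool_rot: [0.778, 0.628, 0.0, -0.0]
force: [-0.7, -0.1, -3.4]
finger_gap: 0.198
```

Run:
```python
from fk import *
from station import manip
st=manip.sense();Rs=np.column_stack([Y,X,-Z]);print(st["force"],rel(st,W((-.0003,-.0005,.1418)),Rs))
s=manip.snapshot("wrist");cv2.imwrite("pics/w11.png",cv2.convertScaleAbs(s["color"][:,:,::-1],alpha=1.5))
s=manip.snapshot("scene");pickle.dump(s,open(f"pics/s11.pkl","wb"));crop("s11",220,190,370,310,5,"s11")
```

```text
[-0.6905997  -0.08969743 -3.38129183] (array([-0. ,  0.2, 20.1]), array([ 0.01, -0.05, -0.06]))
```

View pics/w11.png

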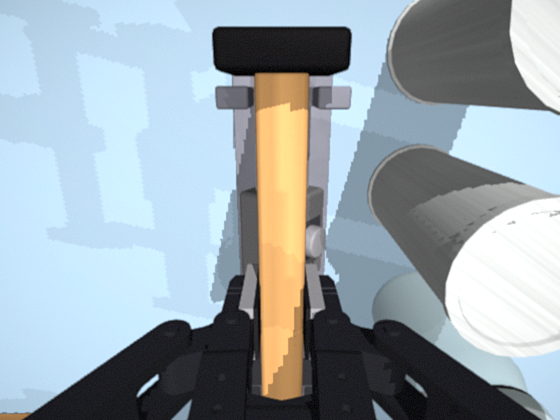

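View pics/s11.png

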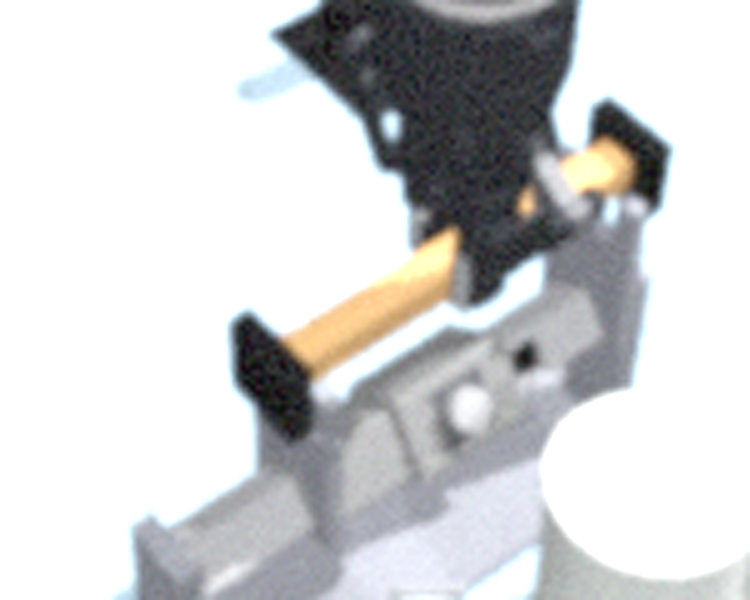

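The shaft is centred between the fixed fork's prongs (216–253 and 313–350, shaft 256–308), and both end blocks are outside the forks. Lowering the rest of the way.

drive_tool:
  motion: [0,0.2,6,0,0,0,12,0,0.2,12,0,0,0,12,0,0.2,17,0,0,0,12,0,0.2,19.5,0,0,0,12,0,0.2,19.5,0,0,0,12]

```text
t: 18.05
tcp_pos: [0.6446, -0.0524, 0.1427]
tool_rot: [0.778, 0.628, 0.001, 0.0]
force: [0.8, 0.6, -2.8]
finger_gap: 0.198
```

Run:
```python
from fk import *
from station import manip
st=manip.sense();print(st["tcp_pos"],st["force"],st["ft_torque"])
s=manip.snapshot("wrist");cv2.imwrite("pics/w12.png",cv2.convertScaleAbs(s["color"][:,:,::-1],alpha=1.5))
s=manip.snapshot("scene");pickle.dump(s,open(f"pics/s12.pkl","wb"));crop("s12",220,190,370,310,5,"s12")
```

```text
[ 0.64460234 -0.05243903  0.14272167] [ 0.77677639  0.56017884 -2.81172648] [ 0.04282158 -0.0200872   0.01354221]
```

View pics/s12.png

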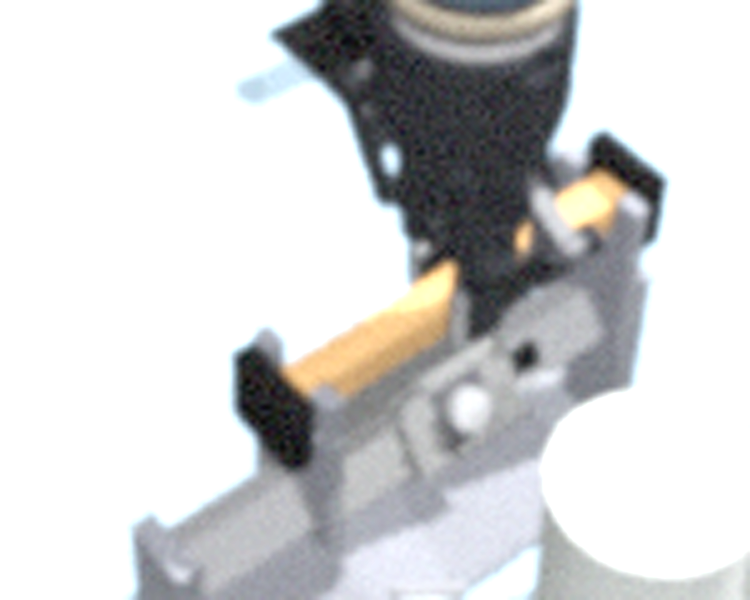

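View pics/w12.png

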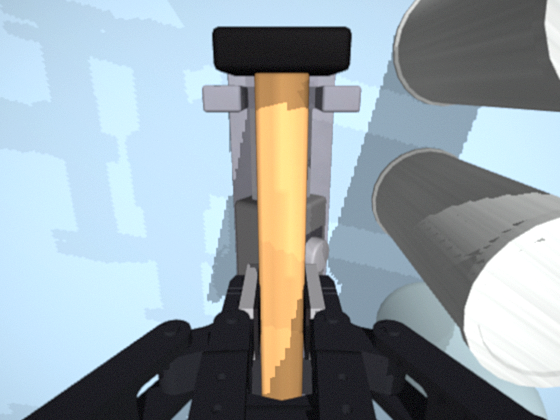

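Both shaft ends are in the slots, about 1 mm above the floor with no contact yet. I'll go 1.5 mm further and check the force.

drive_tool:
  motion: [0,0,0.8,0,0,0,12,0,0,1.5,0,0,0,12]

```text
t: 18.4
tcp_pos: [0.645, -0.0526, 0.1418]
tool_rot: [0.778, 0.628, 0.001, 0.001]
force: [-0.6, 0.9, 0.1]
finger_gap: 0.195
```

The force rose from -2.8 to about 0 N, so the bar is resting on the slot floors. Releasing.

drive_tool:
  motion: [0,0,0,0,0,0,20,0,0,0,0,0,0,24,0,0,0,0,0,0,32,0,0,0,0,0,0,40,0,0,0,0,0,0,40]

```text
t: 19.02
tcp_pos: [0.6451, -0.0525, 0.1419]
tool_rot: [0.778, 0.628, 0.001, 0.001]
force: [0.8, 0.3, -0.5]
finger_gap: 0.463
```

drive_tool:
  motion: [0,0,-8,0,0,0,40,0,0,-25,0,0,0,40,0,0,-50,0,0,0,40,0,0,-80,0,0,0,40,0,0,-110,0,0,0,40,0,0,-130,0,0,0,40,0,0,-130,0,0,0,40]

```text
t: 19.9
tcp_pos: [0.6461, -0.0529, 0.2754]
tool_rot: [0.778, 0.628, 0.003, 0.003]
force: [-0.4, 0.3, -0.1]
finger_gap: 0.473
```

Run:
```python
from fk import *
from station import manip
st=manip.sense();print(st["tcp_pos"],st["force"])
# park target back toward robot, tool down
Rs=np.column_stack([Y,X,-Z]);print(rel(st,np.array([.45,-.05,.33]),Rs),ik(np.array([.45,-.05,.33]),Rs,st["q"]))
```

```text
[ 0.6461262  -0.05287658  0.27535036] [-0.43057699  0.25331532 -0.11399281]
(array([ -38.4, -191.8,  -56.4]), array([ 0.51, -0.03, -0.05])) (array([-3.58339273e-01,  1.70762763e-01,  1.70647553e+00, -2.99224325e-13,
        1.26435437e+00, -1.47154434e-01]), np.float64(2.194850288898126e-25))
```

drive_tool:
  motion: [-8,-35,-20,0,0,0,40,-18,-85,-40,0,0,0,40,-28,-135,-50,0,0,0,40,-36,-175,-56,0,0,0,40,-38,-192,-56,0,0,0,40,-38,-192,-56,0,0,0,40]

```text
t: 20.65
tcp_pos: [0.4495, -0.0494, 0.3295]
tool_rot: [0.778, 0.628, 0.003, 0.003]
force: [0.0, -0.0, -0.4]
finger_gap: 0.469
```

Run:
```python
from fk import *
from station import manip
for n in("scene","top"):
    s=manip.snapshot(n);pickle.dump(s,open(f"pics/{n}13.pkl","wb"));cv2.imwrite(f"pics/{n}13.png",s["color"][:,:,::-1])
crop("scene13",220,200,370,320,5,"s13");crop("top13",255,110,405,200,5,"t13")
t,s=load("top13"),load("scene13")
for s_,b in((t,(100,200,250,410)),(s,(190,320,220,380))):
    hsv=cv2.cvtColor(s_["color"],cv2.COLOR_RGB2HSV)
    m=((hsv[...,0]<25)&(hsv[...,1]>100)&(hsv[...,2]>80)).astype(np.uint8);k=np.zeros_like(m);k[b[0]:b[1],b[2]:b[3]]=1
    n,l,sta,c=cv2.connectedComponentsWithStats(m*k)
    for i in range(1,n):
        if sta[i,4]>60: print(sta[i],c[i],(onz(s_,*c[i],.162)-O)@np.column_stack([X,Y,Z]))
# pin protrusion & positions
```

```text
[279 132  88  27 782] [322.6112532  145.10230179] [ 0.00040497 -0.00053347  0.162     ]
[276 225  68  45 655] [311.83206107 248.01832061] [ 0.00558981 -0.00124217  0.162     ]
```

View pics/s13.png

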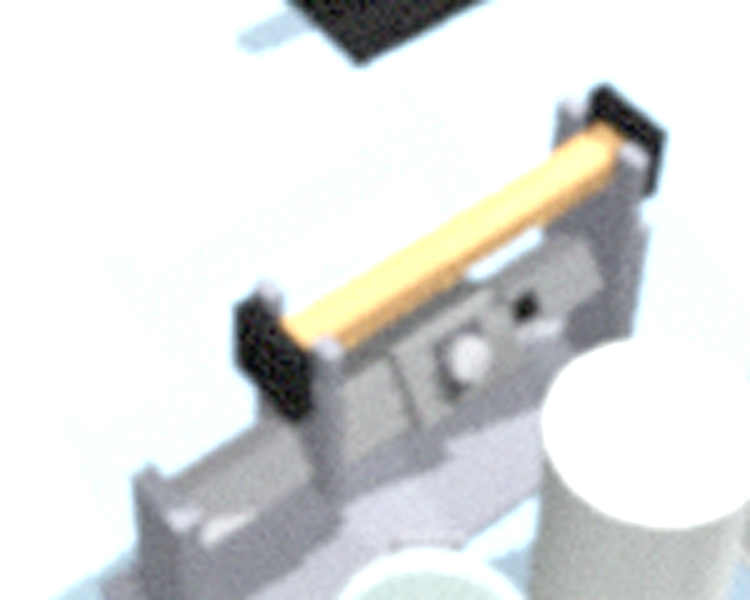

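View pics/t13.png

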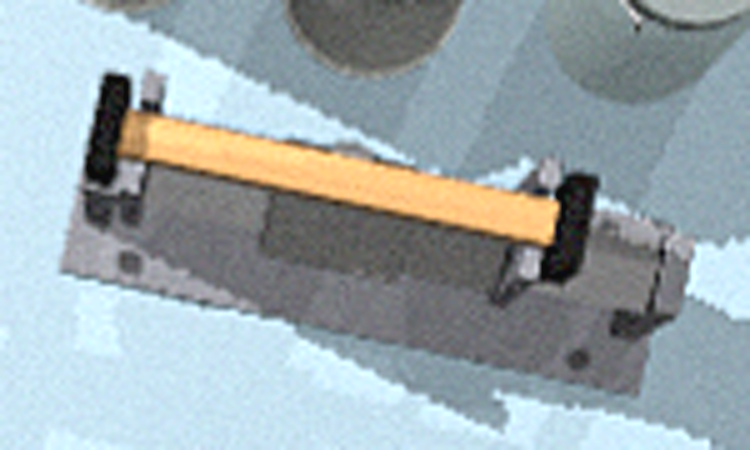

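View pics/top13.png

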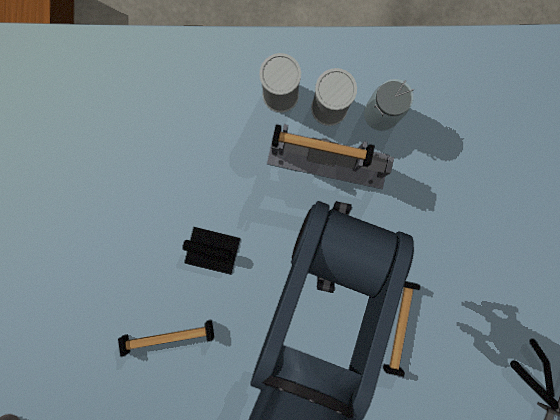

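The bar lies at rack (0.4, -0.5) mm, down in both slots with its blocks outside the forks. The pin stands out, and the tins, jar and trowel are at the same pixels as at the start. Handing in.

```bash
python3 -c "
from station import manip
print(manip.sign_off())"
```

```text
the job is handed in; nothing more can be done
None
```

I pressed the collar's spring pin flush and slid the collar 40 mm towards the fixed fork. The pin sprang out in the next hole. I then laid the farthest of the three look-alike bars across both forks and handed the job in at about 21 s of the 51 s allowed.

**Pin and collar:** the jaw gap read 39.6 mm when pressed, which is flush with the 40 mm collar. After release the pin stood out as far as at the start in the close view, with one free hole left beyond it.

**Bar:** in the top view its centre is within about 0.5 mm of the seat, down in both slots with both end blocks outside the forks. The scene camera put the bar about 5 mm off across the slots. Part of that is the side of the bar showing in that view and part is the camera's constant 2-pixel offset, so I relied on the top and wrist cameras.

**Left alone:** both tins, the jar, the trowel and the other two bars are where they were at the start.

**Forces:** the largest outside force I read was about 7 N.

**Problem on the way:** my first approach to the collar ran joint 5 to its limit at 0. I backed off and came in with the gripper turned half round, and nothing was touched.

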